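# Stand a plate in the marking fixture and clip it to the fence

### The job

Take the aluminium plate out of the slanted blue rack and stand it on a short edge in the slot of the green fixture, lowering it gently until it rests on the bottom of the slot (the depth changes from job to job) and only then letting go, so that it is never dropped. Then squeeze the orange spring clamp off the board of its stand and clip it upright, from above, over the plate and the steel fence together, so that the plate stays down in the slot and is held upright, flat against the fence. Leave the glue bottle, the yellow can and the brass fittings where they are.

Things in the scene. Friction and masses are not known exactly. Their poses are not given: they have to be found in the camera images.
- plate: bare aluminium plate, 90 mm wide (its x) x 8 mm thick (its y) x 130 mm tall (its z), 0.25 kg; origin at its centre. It starts in the blue rack leaning in its own plane, its z axis 30 degrees from vertical with the top towards the robot; its lower 45 mm is between the rack's cheeks, the rest is free.
- rack: fixed blue slanted rack on a 170 x 80 mm steel base; its holding channel raised 70 mm; origin at its underside below the channel's lowest corner, x pointing away from the robot, the plate's starting thickness along y. Cheeks 23 mm wide over their outsides.
- fixture: fixed green marking fixture, block 140 (x) x 90 (y) x 50 mm (z), origin at the centre of its underside, z up. A slot is open at its top, centred on the origin, and a steel fence stands on it beside the slot, at the far (+x) end. A small foot behind the fence (y to 34 mm) reaches z = 64 mm, a rib (y to 16 mm) z = 99 mm.
- slot_mouth (a point): centre of the slot's mouth in the block's top face (z = 50 mm), axes as the fixture. The slot is 96 mm long (x), 11 mm wide (y). Its bottom is a riser inside, set differently each time and not measured: 26 to 40 mm below the mouth.
- fence_top (a point): middle of the fence's top edge, 134 mm above the table. The fence is 26 mm wide (fixture x from 20 to 46 mm) and 6 mm thick (fixture y from 5.5 to 11.5 mm); its face at y = 5.5 mm is in line with the slot wall.
- stand: fixed clamp stand: wooden board standing on edge, 120 long (x), 10 mm thick (y), top edge 90 mm above the table, on a 150 x 90 x 12 mm steel base; origin at the centre of the underside.
- clamp: orange and black spring clamp, 100 mm long, 24 mm wide (x), 0.12 kg, clipped over the board's top edge, handles up. Origin at hinge pin height, x along the pin, z up; the fixed orange bar fills y = -8 to 0, z = -52 to +48 mm, its inner face at y = 0. Hinge pin at y = 12, z = 0. Lugs at the pin reach down to z = -8 mm: a clamped edge can go no higher.
- clamp_handles (a point): where to squeeze: clamp y = 12, z = 31 mm. Clipped on the board, the handles measure about 55 mm over their outsides at the top; squeezed to the stop (about 15 N here) both outsides are flat, parallel and 40 mm apart (clamp y = -8 and 32 mm) and the jaws 25 mm apart (y = 0 to 25 mm). Let go, the jaws shut with about 8 N.
- clamp_lever (a joint): angle of the black lever: 0 when clipped on the 10 mm board, 0.34 rad squeezed fully open, -0.17 fully shut, about 0.09 when gripping 14 mm.
- clamp_nip (a point): point on the fixed jaw's inner face (clamp y = 0) facing the round tip of the black jaw, 42 mm below the hinge pin.
- glue_bottle: white glue bottle, 54 mm across, 180 mm tall; a bystander, loose. Origin at its underside.
- oil_can: yellow can, 66 mm across, 110 mm tall; a bystander, loose. Origin at its underside.
- fitting_a: brass pipe fitting, 46 mm across, 40 mm tall; a bystander, loose. Origin at its underside.
- fitting_b: brass pipe fitting, 46 mm across, 40 mm tall; a bystander, loose. Origin at its underside.
Mind the look-alikes: they are no part of the job. There is more than one size of the clamp; the job needs the largest. There is more than one size of the plate; the one meant has the size given above.

How it is judged:
By the outcome, as a careful person would: the job done as asked, in the order asked, and still so for the second after the job is handed in, with the robot touching nothing.
It also fails if it takes over 72 s, if anything falls off the work surface, if the arm or the gripper's body presses on something with over 40 N, if the wrist force passes 120 N, or if a joint passes its speed limit or range.

### The arm

A 7-joint arm with a two-finger parallel gripper is mounted at the origin on the work surface. World frame = base frame: x ahead of the robot, y to its left, z up, the work surface at z = 0. Lengths are in m, angles in rad, forces in N, time in s.
With the tool pointing down it reaches from about 0.4 to 0.85 m from the base axis. Payload 10.4 kg.
Tool frame: the origin (TCP) lies between the finger pads; the fingertips stand ahead of it and the grasp point (between the pads) lies 3 mm ahead of it (r.tips_ahead is the z of the fingertips in the tool frame, in m); z points along the fingers, y is the line along which they close (so a half turn about z gives the same grasp; the last joint's range is limited). The gripper opens to 87 mm and grips with 3 to 60 N. Pads are 19 mm wide; open, the fingers measure 117 mm over their backs; the gripper's body (75 mm by 190 mm) begins 51 mm behind the grasp point.
Start: joints at [1.122, 0.332, -0.065, 1.46, 0.022, 1.35, -0.088], TCP at [0.258, -0.569, 0.221] pointing down, gripper open.
Joint ranges: [-2.6, 2.6], [-0.5, 2.12], [-1.47, 1.34], [0.16, 2.42], [-1.27, 4.41], [0.06, 2.06], [-2.6, 2.6]. Speed limits (rad/s): [2.22, 2.22, 2.79, 2.79, 3.14, 3.14, 3.14].

### API

Orientations are given as a unit quaternion [x, y, z, w].
In Python, from bench import telemetry, camera, get_calibration, r gives the robot as it stands.
- The arm moves only by the tool drive_tool, never from a script. Its argument "series" is one flat list of numbers, 7 for each row, row after row: the turn, a rotation vector about the tool's x, y, z in units of 5 degrees (1.0 is 5 degrees), then the shift along the tool's x, y, z in units of 40 mm (1.0 is 40 mm), then the opening, from -1 (shut) to 1 (fully open). A call has 1 to 10 rows; each row is the pose to reach, as a shift and turn from the pose commanded when the call began, along the tool's axes at that moment; what a row does not reach only later rows make up. A row lasts 1/12 s, in which the tool goes at most 41.7 mm and 7.16 degrees, less where a joint would pass 70% of its speed; a pose out of reach is approached as far as the arm can. A call with a gripper value outside its range is refused whole. The fingers move at their own pace and stop on an object; "grip_force" is the grip in N (left out, the last holds). Time passes only in rows, so rows that repeat a pose let the fingers close. It gives the time, the measured TCP pose, the force, the opening and the grip force at its end, in the units of the state.
- telemetry.read_state(): the state, without advancing time (a new reading comes with each control period).
- camera(name): name is "scene" or "top" or "wrist"; returns the picture (400x640x3 uint8, red, green, blue); there is no depth.
- get_calibration(name): a dict with "fovy" (degrees; the focal length in pixels is half the picture's height over the tangent of half this angle, whatever the lens; pixels are square), "cx", "cy" (the principal point, pixels), "dist" ([k1, k2, p1, p2, k3] as OpenCV has them; the pictures are not rectified), "xyz" and "rotation" of the camera in the world. Camera axes: x right, y up, looking along -z (the intrinsics and any distortion apply to the point x, -y, -z); pixel columns grow to the right and rows downward; lengths in m; the calibration is good to about 2 mm. A picture is of the moment at which its call begins: read the wrist's pose just before it. get_calibration takes no time and is no camera call; for the wrist camera it gives the pose at the moment of the call.
- r.close_job(): hands the job in; it is judged then, once.
The state is a dict: "time": time; "joint_positions": joint angles; "joint_vel": joint speeds; "joint_torque": joint torques, N m; "ee_pos": TCP position; "eef_rot": TCP orientation; "ft_force": force on the tool from outside, world axes, zero at the start; "torque": the same for the moment, N m; "width": finger opening in m; "grip_force": force on a finger pad.
Only numpy, scipy, OpenCV 4.12 (cv2) and the standard library are available. Lean on these libraries where they do the work, as an engineer would, in place of code of your own. Each camera call takes 0.05 s, during which the arm holds its last target. There are 200 camera calls.

## Working session

There is one attempt and no reset: what is moved stays moved. The work goes in short steps, Python scripts to look and compute and a tool call to move; the robot and the scene stay as the last step left them, time stands still between calls to the robot, and variables do not carry over. Pictures are saved under pics/ and viewed, at most 10 in all, crops included, and the job is handed in when it is done.

Besides the shell and the picture viewer there is one more tool, called after "Request:" as name(argument=value, ...) on one line, values as JSON. drive_tool: Moves the arm, as the interface text tells. Its arguments: {"type":"object","properties":{"series":{"type":"array"},"grip_force":{"type":"number"}},"required":["series"]}

```bash
ls; mkdir -p pics
cat > h.py <<'E'
import numpy as np, cv2
from scipy.spatial.transform import Rotation as R
from bench import telemetry, camera, get_calibration, r
def cal(n):
    c=get_calibration(n); f=200/np.tan(np.radians(c["fovy"])/2)
    K=np.array([[f,0,c["cx"]],[0,f,c["cy"]],[0,0,1.]])
    return K,np.array(c["dist"],float),np.array(c["xyz"],float),np.array(c["rotation"],float)
def rot(q): 
    q=np.array(q); return R.from_quat(q).as_matrix() if q.size==4 else q.reshape(3,3)
def ray(n,uv,c=None):
    K,d,x,q=c or cal(n); p=cv2.undistortPoints(np.array(uv,float).reshape(-1,1,2),K,d).reshape(-1,2)
    v=np.c_[p[:,0],-p[:,1],-np.ones(len(p))]@rot(q).T
    return x,v
def plane(n,uv,z,c=None):
    x,v=ray(n,uv,c); return x+v*((z-x[2])/v[:,2])[:,None]
def proj(n,P,c=None):
    K,d,x,q=c or cal(n); p=(np.array(P,float).reshape(-1,3)-x)@rot(q)
    return cv2.projectPoints((p*[1,-1,-1]).reshape(-1,1,3),np.zeros(3),np.zeros(3),K,d)[0].reshape(-1,2)
def tri(obs):
    A=np.zeros((3,3));b=np.zeros(3)
    for n,uv in obs:
        x,v=ray(n,[uv]); v=v[0]/np.linalg.norm(v[0]); M=np.eye(3)-np.outer(v,v); A+=M;b+=M@x
    return np.linalg.solve(A,b)
def save(n,f,crop=None,s=1):
    im=camera(n)[:,:,::-1]
    if crop: a,b,c,d=crop; im=im[b:d,a:c]
    cv2.imwrite("pics/"+f,cv2.resize(np.ascontiguousarray(im),None,fx=s,fy=s,interpolation=cv2.INTER_CUBIC))
E
python3 - <<'E'
from h import *
a=camera("scene");b=camera("top")
np.save("scene.npy",a);np.save("top.npy",b)
cv2.imwrite("pics/scene0.png",a[:,:,::-1]);cv2.imwrite("pics/top0.png",b[:,:,::-1])
for n in("scene","top","wrist"):print(n,get_calibration(n))
print(telemetry.read_state(),r.tips_ahead)
E
```

```text
pics
scene {'fovy': 48.483913839488686, 'cx': 328.0450876790336, 'cy': 202.9652317856719, 'dist': array([-0.08180633,  0.        ,  0.        ,  0.        ,  0.        ]), 'xyz': array([1.05847693, 0.49021553, 0.91594078]), 'rotation': array([0.1456226 , 0.33167092, 0.86113021, 0.35671169])}
top {'fovy': 49.26465084586316, 'cx': 323.40238464175764, 'cy': 198.4257616179541, 'dist': array([-0.06498939,  0.        ,  0.        ,  0.        ,  0.        ]), 'xyz': array([0.25362779, 0.00233074, 1.3949554 ]), 'rotation': array([ 0.07647904, -0.07597714, -0.69320748,  0.71263021])}
wrist {'fovy': 68.48458427667342, 'cx': 318.56174632986443, 'cy': 200.23345833989458, 'dist': array([-0.01546283,  0.        ,  0.        ,  0.        ,  0.        ]), 'xyz': array([ 0.32137594, -0.54154637,  0.38394373]), 'rotation': array([-0.10630251,  0.06917821, -0.53686847,  0.83407817])}
{'time': 0.1, 'joint_positions': array([ 1.12240552,  0.33280973, -0.06471435,  1.46084751,  0.02162864,
        1.34987553, -0.08845729]), 'joint_vel': array([ 6.48544191e-04, -6.82189128e-04,  2.31159443e-04, -1.58670561e-03,
        1.01862105e-05,  2.81894573e-04,  2.69721049e-05]), 'joint_torque': array([ 9.52447335e-04, -6.24545860e+01,  2.42391892e-02, -3.90711951e+01,
       -6.13250420e-02,  3.67467140e-02,  6.33030345e-05]), 'ee_pos': array([ 0.25800845, -0.56889097,  0.22033756]), 'eef_rot': array([ 9.77414432e-01,  2.11330643e-01, -1.69245260e-04, -5.98336366e-04]), 'ft_force': array([-0.59775219,  0.52638037,  0.91141079]), 'torque': array([-0.01822317,  0.00367314, -0.01666356]), 'grip_force': 0.0, 'width': 0.08685749191746629} 0.022
```

View pics/scene0.png

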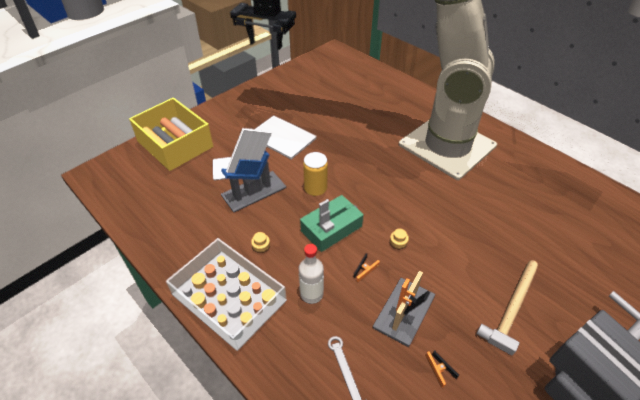

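View pics/top0.png

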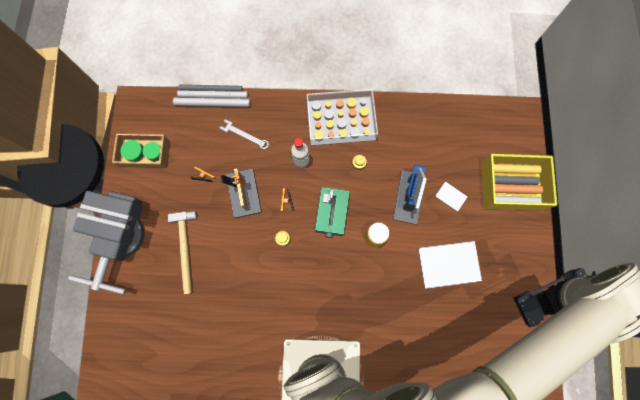

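The top view shows the plate in the blue rack at (415,188), the fixture at (332,212), the stand with its clamp at (241,190), the bottle at (299,153), the can at (377,233) and the fittings at (282,238) and (359,161).
Plate look-alikes are the flat sheets at (450,265) and (451,196), so I choose the one in the rack at (415,188). Clamp look-alikes are the loose ones at (286,199) and (203,174), so I choose the one on the board at (239,185). I'll check both in a close crop.

Run:
```python
from h import *
a=np.load("scene.npy")[:,:,::-1];b=np.load("top.npy")[:,:,::-1]
def c(im,x,y):return cv2.resize(np.ascontiguousarray(im[y-37:y+38,x-33:x+33]),(264,300),interpolation=cv2.INTER_CUBIC)
cv2.imwrite("pics/crop0.png",np.vstack([np.hstack([c(a,250,170),c(a,332,220),c(a,407,303)]),np.hstack([c(b,412,192),c(b,332,212),c(b,238,190)])]))
```

```text
(no output)
```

View pics/crop0.png

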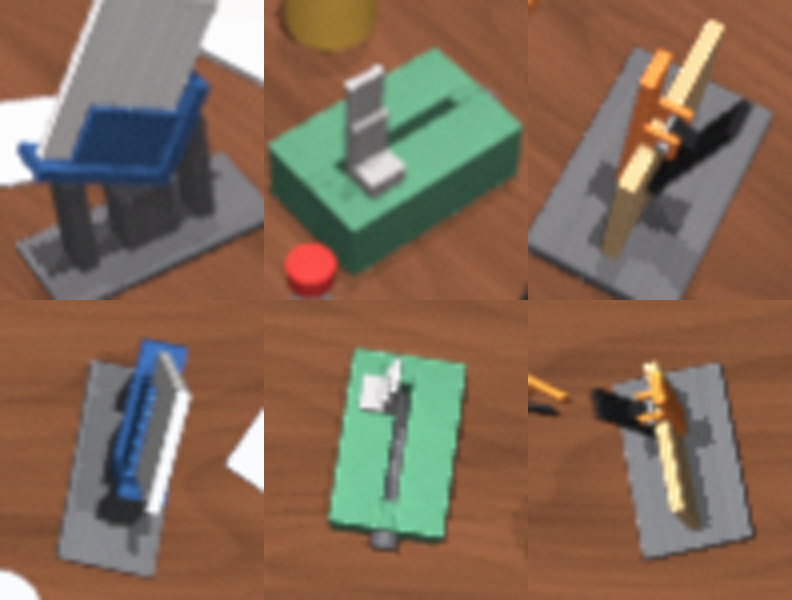

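The crops confirm the choice. The bare plate in the rack leans towards the robot. The clamp on the board has its orange bar on the -y side (right in the top view) and its black lever on +y. The fixture's fence stands on the +y side of the slot at the far end.

Run:
```python
from h import *
def T(pts,ox,oy,dx): return [[ox+(x-dx)/4-.375,oy+(y-300)/4-.375] for x,y in pts]
def show(n,pts,z):
    P=plane("top",pts,z); print(n,P[:,:2].round(4).tolist(),P.mean(0).round(4))
    print(" yaw long",[np.degrees(np.arctan2(*(P[i]-P[j])[[1,0]])).round(1) for i,j in((0,2),(1,3))])
# TL TR BL BR (4x crops from top)
show("fix",T([(356,349),(466,365),(329,525),(445,540)],299,175,264),.05)
show("stand",T([(612,385),(720,364),(644,559),(752,535)],205,153,528),.012)
show("rack",T([(93,361),(188,380),(58,558),(154,577)],379,155,0),.01)
# slot ends
show("slot",T([(402,383),(412,383),(384,500),(396,500)],299,175,264),.05)
# plate top edge: crop(163,352)far  (188,400)?; triangulate fence top
S=lambda x,y,ox,oy,dx:(ox+(x-dx)/4-.375,oy+y/4-.375)
print("fence tri",tri([("scene",S(366,75,299,183,264)),("top",T([(394,366)],299,175,264)[0])]))
print("clampbar top tri",tri([("scene",S(657,57,374,266,528)),("top",T([(655,366)],205,153,528)[0])]))
```

```text
fix [[0.5861, 0.014], [0.5755, -0.0735], [0.4448, 0.031], [0.4356, -0.0593]] [ 0.5105 -0.0219  0.05  ]
 yaw long [np.float64(-6.9), np.float64(-5.8)]
stand [[0.6309, 0.332], [0.6512, 0.2438], [0.4865, 0.2951], [0.5086, 0.2089]] [0.5693 0.27   0.012 ]
 yaw long [np.float64(14.3), np.float64(13.7)]
rack [[0.6614, -0.2493], [0.6474, -0.3279], [0.4955, -0.2191], [0.482, -0.2966]] [ 0.5716 -0.2732  0.01  ]
 yaw long [np.float64(-10.3), np.float64(-10.7)]
slot [[0.5595, -0.0231], [0.5597, -0.031], [0.4656, -0.0112], [0.4659, -0.0205]] [ 0.5127 -0.0214  0.05  ]
 yaw long [np.float64(-7.2), np.float64(-6.4)]
fence tri [ 0.55017389 -0.0132904   0.14057151]
clampbar top tri [0.60235036 0.26727767 0.16700884]
```

```bash
cat >> h.py <<'E'
def frame(yaw,tilt=0):  # tool axes as columns: x forward along yaw, z down, tilted forward by tilt
    c,s=np.cos(np.radians(yaw)),np.sin(np.radians(yaw)); ct,st=np.cos(np.radians(tilt)),np.sin(np.radians(tilt))
    x=np.array([ct*c,ct*s,st]); z=np.array([st*c,st*s,-ct]); return np.c_[x,np.cross(z,x),z]
def delta(P,M,P0=None,M0=None):
    s=telemetry.read_state()
    P0=s["ee_pos"] if P0 is None else P0; M0=rot(s["eef_rot"]) if M0 is None else M0
    rv=R.from_matrix(M0.T@M).as_rotvec(degrees=True)/5; t=M0.T@(np.array(P)-P0)/.04
    print(np.r_[rv,t].round(2).tolist()); return np.r_[rv,t]
def st():
    s=telemetry.read_state(); print("t",s["time"],"p",s["ee_pos"].round(4),"F",s["ft_force"].round(1),"w",round(s["width"],4),"g",round(s["grip_force"],1),"q",s["joint_positions"].round(2)); print("axes xyz cols",rot(s["eef_rot"]).round(3).tolist())
E
python3 - <<'E'
from h import *
def T(x,y): return [379+x/4-.375,155+(y-300)/4-.375]
n=plane("top",[T(151,510)],.183)[0];f=plane("top",[T(187,392)],.228)[0]
c=(n+f)/2; print(n,f,c, f-n, np.degrees(np.arctan2((f-n)[1],(f-n)[0])))
M=frame(-10.5,30); delta(c-M[:,2]*.09,M); print(c-M[:,2]*.09)
E
```

```text
[ 0.50161676 -0.25794952  0.183     ] [ 0.5767615  -0.27503889  0.228     ] [ 0.53918913 -0.2664942   0.2055    ] [ 0.07514474 -0.01708938  0.045     ] -12.812262000643383
[-1.84, 5.82, 6.81, 8.6, -4.63, -1.57]
[ 0.49494266 -0.25829361  0.28344229]
```

Request:
drive_tool(series=[-0.9,2.9,3.4,4.3,-2.3,-1.2,1,-1.84,5.82,6.81,8.6,-4.63,-1.57,1,-1.84,5.82,6.81,8.6,-4.63,-1.57,1,-1.84,5.82,6.81,8.6,-4.63,-1.57,1,-1.84,5.82,6.81,8.6,-4.63,-1.57,1,-1.84,5.82,6.81,8.6,-4.63,-1.57,1,-1.84,5.82,6.81,8.6,-4.63,-1.57,1,-1.84,5.82,6.81,8.6,-4.63,-1.57,1,-1.84,5.82,6.81,8.6,-4.63,-1.57,1,-1.84,5.82,6.81,8.6,-4.63,-1.57,1])

```text
time: 0.93
ee_pos: [0.4974, -0.2536, 0.2848]
eef_rot: [0.962, -0.086, 0.259, 0.024]
ft_force: [0.8, 0.3, 0.5]
width: 0.087
grip_force: 0.0
```

Request:
drive_tool(series=[0,0,0,0,0,0,1,0,0,0,0,0,0,1])

```text
time: 1.1
ee_pos: [0.4953, -0.2574, 0.2839]
eef_rot: [0.962, -0.087, 0.258, 0.024]
ft_force: [-0.6, -0.9, -0.3]
width: 0.0867
grip_force: 0.0
```

Run:
```python
from h import *
st(); c=cal("wrist"); im=camera("wrist"); np.save("w1.npy",im)
print(proj("wrist",[[.5016,-.2579,.183],[.5768,-.275,.228]],c))
cv2.imwrite("pics/w1.png",im[:,:,::-1]); delta([.49494,-.25829,.28344],frame(-10.5,30))
import pickle; pickle.dump(c,open("w1.pkl","wb"))
```

```text
t 1.1 p [ 0.4953 -0.2574  0.2839] F [-0.6 -0.9 -0.3] w 0.0867 g 0.0 q [ 0.95 -0.19 -0.4   1.97 -0.33  0.87 -1.06]
axes xyz cols [[0.852, -0.18, 0.492], [-0.155, -0.984, -0.091], [0.501, 0.002, -0.866]]
[[317.06491014 250.58096431]
 [321.04413748 154.26854746]]
[0.01, -0.01, 0.01, 0.01, -0.01, 0.01]
```

View pics/w1.png

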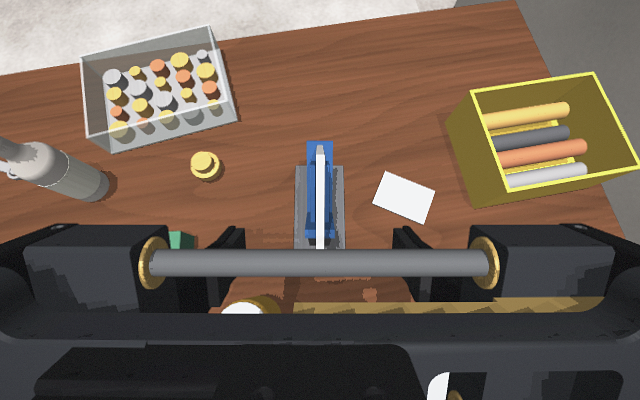

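The wrist view shows the plate's top edge as the white strip from about (320,146) down to (321,248), where the gripper hides it. It is between the fingers and almost upright in the picture. Next I measure its centre line.

Run:
```python
from h import *; import pickle
c=pickle.load(open("w1.pkl","rb")); im=np.load("w1.npy").astype(int)
M=frame(-10.5,30); P0=np.array([.5392,-.2665,.2055]); n=M[:,2]
pts=[]
for y in range(140,250,6):
    row=im[y,305:338]; print(y,''.join('#' if p.min()>190 else '+' if p.min()>130 else '.' for p in row))
    m=[i+305 for i,p in enumerate(row) if p.min()>190]
    if len(m)>3:
        x,v=ray("wrist",[[np.mean(m),y]],c); q=x+v[0]*((P0-x)@n)/(v[0]@n); pts.append(q)
pts=np.array(pts); print(pts[[0,-1]].round(4)); 
T0=telemetry.read_state(); L=(pts-T0["ee_pos"])@rot(T0["eef_rot"]); print((L*1000).round(1))
```

```text
140 .................................
146 ............+++++#...............
152 ...........++++++++..............
158 ...........#########.............
164 ...........#########.............
170 ...........#########.............
176 ...........#########............+
182 ...........#########............+
188 ...........########+............+
194 ...........########+...........++
200 ...........########+..........+++
206 ...........########+............+
212 ...........########..............
218 ...........########..............
224 ...........########............++
230 ...........########..............
236 ...........########..............
242 ...+.......########..............
248 ...........########..............
[[ 0.5743 -0.2737  0.2262]
 [ 0.5034 -0.2605  0.1845]]
[[ 41.7   0.   90.3]
 [ 36.5   0.   90.3]
 [ 31.3   0.1  90.3]
 [ 26.    0.1  90.2]
 [ 20.7   0.1  90.2]
 [ 15.3  -0.3  90.2]
 [  9.9  -0.3  90.2]
 [  4.4  -0.2  90.2]
 [ -1.1  -0.2  90.2]
 [ -6.7  -0.2  90.2]
 [-12.4  -0.2  90.2]
 [-18.1  -0.1  90.2]
 [-23.9  -0.1  90.2]
 [-29.8  -0.1  90.2]
 [-35.7  -0.1  90.2]
 [-41.7  -0.   90.2]]
```

Request:
drive_tool(series=[0,0,0,-0.12,0,0.5,1,0,0,0,-0.12,0,1.0,1,0,0,0,-0.12,0,1.5,1,0,0,0,-0.12,0,1.8,1,0,0,0,-0.12,0,2.05,1,0,0,0,-0.12,0,2.05,1,0,0,0,-0.12,0,2.05,1])

```text
time: 1.73
ee_pos: [0.5306, -0.266, 0.21]
eef_rot: [0.962, -0.089, 0.258, 0.024]
ft_force: [-0.0, 0.2, -0.4]
width: 0.0868
grip_force: 0.0
```

Request:
drive_tool(series=[0,0,0,0,0,0,-1,0,0,0,0,0,0,-1,0,0,0,0,0,0,-1,0,0,0,0,0,0,-1,0,0,0,0,0,0,-1,0,0,0,0,0,0,-1,0,0,0,0,0,0,-1,0,0,0,0,0,0,-1], grip_force=40)

```text
time: 2.4
ee_pos: [0.5313, -0.2652, 0.2105]
eef_rot: [0.962, -0.088, 0.258, 0.024]
ft_force: [0.0, 0.2, 0.3]
width: 0.0416
grip_force: 0.0
```

Request:
drive_tool(series=[0,0,0,0,0,0,-1,0,0,0,0,0,0,-1,0,0,0,0,0,0,-1,0,0,0,0,0,0,-1,0,0,0,0,0,0,-1,0,0,0,0,0,0,-1,0,0,0,0,0,0,-1,0,0,0,0,0,0,-1], grip_force=40)

```text
time: 3.07
ee_pos: [0.5313, -0.2652, 0.2105]
eef_rot: [0.962, -0.088, 0.258, 0.024]
ft_force: [0.7, -0.3, -0.1]
width: 0.0008
grip_force: 0.0
```

Run:
```python
from h import *
a=camera("scene")[:,:,::-1][90:240,180:340]; b=camera("wrist")[:,:,::-1][100:260,220:420]
cv2.imwrite("pics/w2.png",np.hstack([cv2.resize(np.ascontiguousarray(a),(400,375)),cv2.resize(np.ascontiguousarray(b),(400,375))]))
c=np.load("scene.npy"); cv2.imwrite("pics/x.png",c)
s=telemetry.read_state(); M=rot(s["eef_rot"])
print("scene px TCP,tips",proj("scene",[s["ee_pos"],s["ee_pos"]+M[:,2]*.022]))
```

```text
scene px TCP,tips [[259.03480243 127.19624257]
 [255.98618797 134.57222965]]
```

View pics/w2.png

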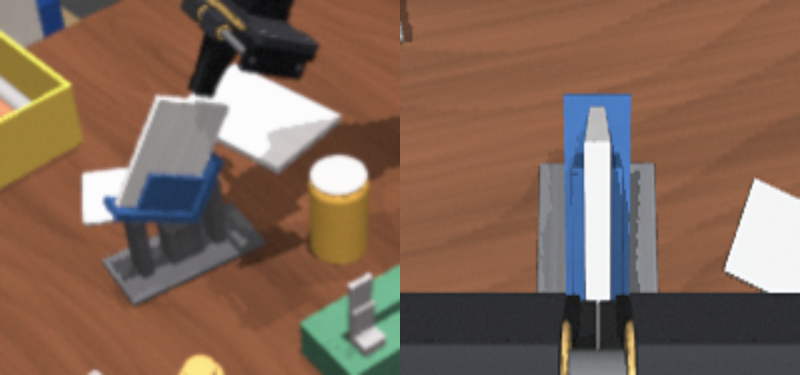

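The scene crop shows the closed fingertips (about (262,129) in scene pixels) at the plate's top edge. In the wrist view the plate is centred below the fingers, so the tips stop above it. Next I measure how far.

Run:
```python
from h import *
s=telemetry.read_state(); M=rot(s["eef_rot"]); p=s["ee_pos"]
x,v=ray("scene",[[180+155/2.5,90+97/2.5],[180+228/2.5,90+102/2.5],[180+122/2.5,90+205/2.5]])
p0=p-M[:,1]*.004
for vi in v:
    q=x+vi*((p0-x)@M[:,1])/(vi@M[:,1]); print(q.round(4),((q-p)@M*1000).round(1))
# wrist camera strip width
im=camera("wrist").astype(int); K,d,cx,cq=cal("wrist"); print("cam local",((cx-p)@M).round(4),"view dir",(M.T@rot(cq)@[0,0,-1]).round(3),K[0,0])
for y in (146,160,175,190,200,215):
    g=im[y,290:345].min(1); m=np.where(g>190)[0]; print(y,m.min()+290,m.max()+290,len(m)) if len(m) else print(y,g.max())
```

```text
[ 0.5794 -0.27    0.2291] [51. -4.  8.]
[ 0.5011 -0.2556  0.1875] [-38.7  -4.    4.1]
[ 0.6338 -0.2802  0.1109] [ 39.8  -4.  138. ]
cam local [ 0.0692  0.0003 -0.1629] view dir [-0.251  0.001  0.968] 293.8243026013571
146 187
160 313 324 12
175 312 324 13
190 313 324 12
200 313 324 12
215 313 324 12
```

Run:
```python
from h import *; import pickle
S=lambda x,y,ox,oy,dx:(ox+(x-dx)/4-.375,oy+y/4-.375)
F=[S(x,y,299,183,264) for x,y in((272,150),(435,50),(520,128),(355,228))]
print("fix scene",plane("scene",F,.05).round(4).tolist())
P=[S(x,y,374,266,528) for x,y in((638,50),(771,110))]
print("stand scene",plane("scene",P,.012).round(4).tolist())
print("rack base scene",plane("scene",[S(18,245,217,133,0)],.01).round(4))
# brass fitting tops in w1, scene, top ; papers
c=pickle.load(open("w1.pkl","rb"))
print("paper corners w1",plane("wrist",[(387,171),(435,190),(425,223),(372,204)],0,c).round(4).tolist())
print("paper top",plane("top",[(445,183),(467,194),(458,210),(436,198)],0).round(4).tolist())
w=np.load("w1.npy").astype(int)
for y in range(144,162):print(y,w[y,312:328].min(1))
im=camera("wrist").astype(int)
for y in range(150,164):print(y,im[y,310:328].min(1))
```

```text
fix scene [[0.5783, -0.0658, 0.05], [0.4404, -0.0534, 0.05], [0.4516, 0.0331, 0.05], [0.5848, 0.0159, 0.05]]
stand scene [[0.5101, 0.2132, 0.012], [0.4873, 0.2952, 0.012]]
rack base scene [[ 0.6498 -0.3198  0.01  ]]
paper corners w1 [[0.6287, -0.3992, 0.0], [0.5823, -0.4691, 0.0], [0.5319, -0.4377, 0.0], [0.5775, -0.3615, 0.0]]
paper top [[0.6234, -0.3945, 0.0], [0.5879, -0.4668, 0.0], [0.5332, -0.4346, 0.0], [0.5715, -0.3628, 0.0]]
144 [ 75  77  73  73  77  88 100 100  99 101  86  72  75  75  76  76]
145 [ 77  77  77  73  81 148 168 167 168 171 149  75  76  77  75  76]
146 [ 76  78  77  73  94 188 183 181 182 180 196  83  73  76  77  77]
147 [ 76  77  77  71 106 189 183 182 181 185 181  84  71  75  75  77]
148 [ 77  76  75  62 132 187 183 183 182 181 188  97  71  72  75  76]
149 [ 77  77  74  68 139 187 186 183 185 186 189 123  70  75  77  76]
150 [ 75  77  67  60 156 185 186 186 185 188 186 164  77  74  74  77]
151 [ 75  76  66  60 180 186 186 186 184 186 188 194  81  74  75  75]
152 [ 74  73  66  58 187 188 184 186 185 183 187 185  77  72  76  73]
153 [ 78  69  66  60 191 185 183 
[... 988 characters left out ...]
55 [ 75  74  59 157 193 191 187 190 188 188 189 185 189 177  84  73  75  77]
156 [ 66  63  59 187 192 190 189 187 189 186 189 186 186 185 102  66  76  76]
157 [ 66  63  64 176 191 191 189 189 190 188 188 186 186 189 147  53  74  77]
158 [ 68  66  90 182 192 189 190 190 188 188 184 186 186 191 177  63  72  76]
159 [ 66  63 122 185 191 190 178 179 192 190 189 187 188 191 178  61  73  76]
160 [ 66  56 178 223 222 222 207 206 224 225 223 224 223 226 212  74  72  75]
161 [ 65  56 238 250 247 247 247 247 247 246 246 246 246 249 254 102  67  77]
162 [ 66  52 240 248 245 244 245 244 244 244 244 244 244 247 250 108  51  75]
163 [ 64  53 240 247 244 244 244 244 244 244 244 244 244 246 250 106  49  75]
```

The widths in both views (8.7 and 12.5 px) put the plate's top 26 mm ahead of the TCP. The tips closed 4 mm above it, so I reopen and go 18 mm deeper.

Request:
drive_tool(series=[0,0,0,-0.1,0,0,0,0,0,0,-0.1,0,0,0,0,0,0,-0.1,0,0,0,0,0,0,-0.1,0,0,0,0,0,0,-0.1,0,0,0,0,0,0,-0.1,0,0,0,0,0,0,-0.1,0,0.15,0,0,0,0,-0.1,0,0.3,0,0,0,0,-0.1,0,0.45,0,0,0,0,-0.1,0,0.45,0])

```text
time: 4.1
ee_pos: [0.5367, -0.2658, 0.1911]
eef_rot: [0.962, -0.088, 0.257, 0.023]
ft_force: [-0.3, -0.6, -0.3]
width: 0.0432
grip_force: 0.0
```

Request:
drive_tool(series=[0,0,0,0,0,0,-1,0,0,0,0,0,0,-1,0,0,0,0,0,0,-1,0,0,0,0,0,0,-1,0,0,0,0,0,0,-1,0,0,0,0,0,0,-1,0,0,0,0,0,0,-1,0,0,0,0,0,0,-1,0,0,0,0,0,0,-1], grip_force=40)

```text
time: 4.85
ee_pos: [0.5367, -0.2663, 0.1931]
eef_rot: [0.962, -0.088, 0.258, 0.024]
ft_force: [-0.8, 0.2, 0.5]
width: 0.0073
grip_force: 40.0
```

Request:
drive_tool(series=[0,0,0,0,0,-0.2,-1,0,0,0,0,0,-0.5,-1,0,0,0,0,0,-0.8,-1,0,0,0,0,0,-1.2,-1,0,0,0,0,0,-1.6,-1,0,0,0,0,0,-2.1,-1,0,0,0,0,0,-2.1,-1,0,0,0,0,0,-2.1,-1])

```text
time: 5.52
ee_pos: [0.4951, -0.2587, 0.2662]
eef_rot: [0.962, -0.088, 0.259, 0.025]
ft_force: [0.8, 0.7, -3.0]
width: 0.0071
grip_force: 40.0
```

Run:
```python
from h import *
st(); im=camera("wrist"); np.save("w3.npy",im); s=telemetry.read_state()
a=camera("scene")[:,:,::-1][40:240,180:340]; b=im[:,:,::-1][100:260,220:420]
cv2.imwrite("pics/w3.png",np.hstack([cv2.resize(np.ascontiguousarray(a),(400,500)),cv2.resize(np.ascontiguousarray(b),(400,500))]))
g=im.astype(int).min(2)
for y in (150,165,180,200): m=np.where(g[y,280:360]>200)[0]; print(y,m+280)
# hover: fixture centre, yaw
M=frame(-6.5); c=np.array([.511,-.022,0]); P=c+M[:,0]*-.006+[0,0,.27]
print(P); delta(P,M)
```

```text
t 5.5167 p [ 0.4951 -0.2587  0.2662] F [ 0.8  0.7 -3. ] w 0.0071 g 40.0 q [ 0.96 -0.18 -0.41  2.   -0.33  0.83 -1.05]
axes xyz cols [[0.851, -0.182, 0.493], [-0.157, -0.983, -0.093], [0.502, 0.002, -0.865]]
150 []
165 [312 313 314 315 316 317 318 319 320 321 322 323 324 325]
180 [312 313 314 315 316 317 318 319 320 321 322 323 324 325]
200 [312 313 314 315 316 317 318 319 320 321 322 323 324 325]
[ 0.50503857 -0.02132078  0.27      ]
[0.21, -5.99, -0.77, -0.65, -5.87, -0.54]
```

View pics/w3.png

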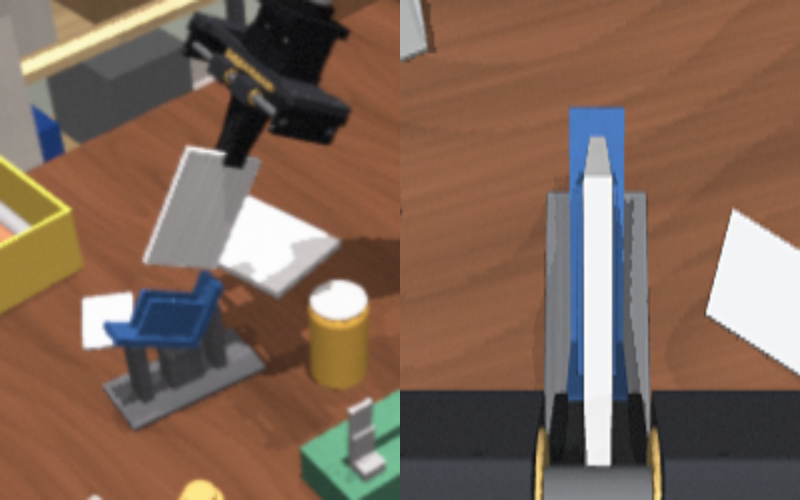

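The plate is held cleanly, centred and clear of the rack, with its top about 10 mm ahead of the TCP. Next I lift it, turn it upright and go above the fixture.

Request:
drive_tool(series=[0,-0.7,0,0.4,0,-0.8,-1,0,-1.5,-0.1,0.3,-0.5,-0.9,-1,0.05,-2.3,-0.2,0.2,-1.3,-1.0,-1,0.1,-3.1,-0.3,0.1,-2.1,-1.1,-1,0.1,-3.9,-0.4,0,-2.9,-1.2,-1,0.15,-4.6,-0.5,-0.1,-3.7,-1.3,-1,0.2,-5.3,-0.6,-0.2,-4.5,-1.3,-1,0.21,-5.8,-0.7,-0.21,-5.2,-1.3,-1,0.21,-5.99,-0.77,-0.21,-5.7,-1.3,-1,0.21,-5.99,-0.77,-0.21,-5.87,-1.3,-1])

```text
time: 6.45
ee_pos: [0.506, -0.0172, 0.3048]
eef_rot: [0.999, -0.054, -0.001, -0.001]
ft_force: [-0.1, 0.6, -2.1]
width: 0.0075
grip_force: 40.0
```

Request:
drive_tool(series=[0,0,0,0,0,0,-1,0,0,0,0,0,0,-1,0,0,0,0,0,0,-1])

```text
time: 6.7
ee_pos: [0.5051, -0.0231, 0.3057]
eef_rot: [0.998, -0.058, 0.001, 0.001]
ft_force: [0.4, -0.0, -1.6]
width: 0.0077
grip_force: 40.0
```

Run:
```python
from h import *; import pickle
st(); c=cal("wrist"); im=camera("wrist"); t=camera("top"); np.save("w4.npy",im); pickle.dump(c,open("w4.pkl","wb")); np.save("t4.npy",t)
a=im[:,:,::-1][60:260,180:460]; b=t[:,:,::-1][150:260,280:390]
cv2.imwrite("pics/w4.png",np.hstack([cv2.resize(np.ascontiguousarray(a),(560,400),interpolation=cv2.INTER_CUBIC),cv2.resize(np.ascontiguousarray(b),(240,240))[:,:].copy() if 0 else cv2.copyMakeBorder(cv2.resize(np.ascontiguousarray(b),(240,240)),0,160,0,0,cv2.BORDER_CONSTANT)]))
F=frame(-6.5);o=np.array([.511,-.022,0])
for q in([70,45,50],[70,-45,50],[46,5.5,134],[20,5.5,134],[48,5.5,50],[48,-5.5,50]): 
    q=np.array(q)/1000.; w=o+F[:,0]*q[0]-F[:,1]*q[1]+[0,0,q[2]]; print(q,proj("wrist",[w],c).round(1))
```

```text
t 6.7 p [ 0.5051 -0.0231  0.3057] F [ 0.4 -0.  -1.6] w 0.0077 g 40.0 q [ 0.7   0.09 -0.79  1.6   0.07  1.48 -1.78]
axes xyz cols [[0.993, -0.116, 0.001], [-0.116, -0.993, -0.001], [0.001, 0.001, -1.0]]
[0.07  0.045 0.05 ] [[283.7 119.6]]
[ 0.07  -0.045  0.05 ] [[349.  119.5]]
[0.046  0.0055 0.134 ] [[311.1 140.5]]
[0.02   0.0055 0.134 ] [[311.3 163.7]]
[0.048  0.0055 0.05  ] [[312.4 135.9]]
[ 0.048  -0.0055  0.05  ] [[320.3 135.9]]
```

View pics/w4.png

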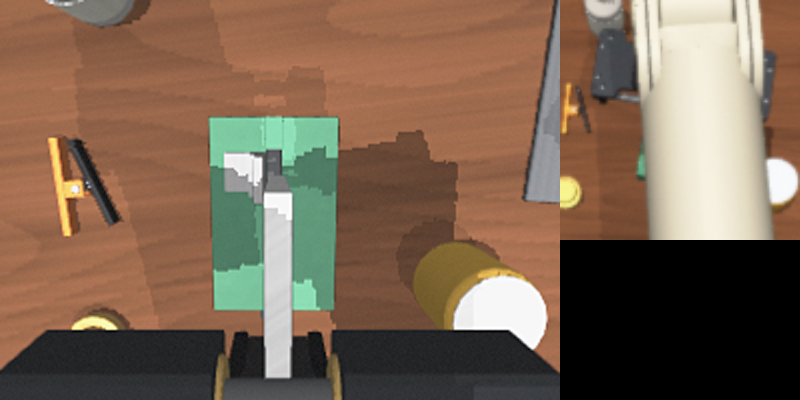

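The wrist crop shows the plate over the fixture: strip centre about (319,180) in full pixels, slot's far part about (317,138), the block's far corners at (285,118.5) and (349,118.5). The axes are parallel. Next I measure the small sideways and lengthwise offsets.

Run:
```python
from h import *; import pickle
c=pickle.load(open("w4.pkl","rb")); im=np.load("w4.npy").astype(int); s=telemetry.read_state(); M=rot(s["eef_rot"]);p=s["ee_pos"]
L=lambda q:((q-p)@M*1000).round(1)
for y in(116,117,118,119,120,126,132,136,138,140,142,144): print(y,im[y,306:332,1].tolist())
g=im[:,:,1]-im[:,:,0]
for y in(124,130,190,205): m=np.where(g[y,270:360]>15)[0]+270; print("green",y,m.min(),m.max(),L(plane("wrist",[(m.min()-.5,y),(m.max()+.5,y)],.05,c)))
for y in(158,170,190,220): m=np.where(im[y,300:340].min(1)>170)[0]+300; print("plate",y,m.min(),m.max(),L(plane("wrist",[((m.min()+m.max())/2,y)],p[2]-.01,c)))
```

```text
116 [96, 94, 94, 93, 96, 96, 96, 97, 101, 102, 101, 100, 103, 101, 102, 101, 103, 101, 102, 102, 102, 104, 107, 104, 102, 107]
117 [92, 91, 94, 92, 93, 93, 97, 109, 107, 102, 104, 105, 114, 114, 113, 98, 105, 101, 103, 100, 97, 97, 98, 100, 98, 100]
118 [114, 116, 124, 127, 127, 141, 133, 176, 178, 161, 162, 165, 179, 181, 180, 112, 134, 135, 139, 136, 124, 114, 113, 124, 125, 125]
119 [207, 211, 210, 212, 209, 234, 205, 228, 227, 228, 228, 227, 227, 228, 230, 208, 231, 233, 231, 231, 234, 211, 209, 209, 209, 209]
120 [202, 203, 203, 205, 205, 229, 200, 222, 223, 223, 224, 223, 223, 224, 227, 163, 226, 227, 226, 226, 228, 206, 203, 206, 206, 204]
126 [201, 198, 197, 198, 196, 227, 199, 223, 224, 223, 222, 223, 222, 222, 223, 211, 224, 223, 223, 223, 224, 226, 203, 202, 198, 199]
132 [203, 200, 201, 200, 199, 223, 201, 225, 224, 224, 225, 224, 224, 224, 225, 211, 226, 225, 225, 225, 227, 202, 202, 198, 201, 200]
136 [97, 86, 82, 97, 90, 92, 105, 78, 93, 95, 96, 93, 94, 92, 60, 230, 226, 223, 224, 224, 226, 211, 205, 205, 204, 208]
138 [247, 180, 149, 147, 156, 94, 75, 81, 95, 97, 102, 102, 93, 91, 62, 214, 227, 225, 224, 226, 203, 206, 119, 114, 116, 119]
140 [215, 240, 242, 245, 253, 121, 77, 92, 115, 120, 118, 114, 95, 95, 59, 211, 205, 203, 203, 202, 207, 122, 120, 124, 123, 121]
142 [214, 241, 239, 240, 252, 118, 76, 78, 95, 96, 97, 94, 96, 94, 65, 204, 199, 198, 194, 195, 197, 126, 124, 124, 125, 125]
144 [210, 240, 239, 238, 250, 119, 77, 78, 94, 97, 95, 96, 97, 94, 70, 115, 127, 125, 133, 131, 133, 124, 126, 125, 124, 123]
green 124 285 348 [[ 69.3 -46.3 256.1]
 [ 69.4  42.2 256.3]]
green 130 285 348 [[ 61.2 -46.5 256.1]
 [ 61.3  42.4 256.2]]
green 190 287 347 [[-24.2 -45.9 256. ]
 [-24.1  43.2 256.1]]
green 205 287 346 [[-46.9 -46.5 255.9]
 [-46.9  42.3 256. ]]
plate 158 312 325 [[50.   0.6 10.1]]
plate 170 312 325 [[42.9  0.6 10.1]]
plate 190 312 325 [[30.8  0.6 10.1]]
plate 220 312 325 [[11.7  0.7 10. ]]
```

Request:
drive_tool(series=[0,0,0,0,-0.06,0,-1,0,0,0,0,-0.06,0.4,-1,0,0,0,0,-0.06,0.8,-1,0,0,0,0,-0.06,1.3,-1,0,0,0,0,-0.06,1.7,-1,0,0,0,0,-0.06,2.0,-1,0,0,0,0,-0.06,2.25,-1,0,0,0,0,-0.06,2.25,-1,0,0,0,0,-0.06,2.25,-1])

```text
time: 7.55
ee_pos: [0.5058, -0.0194, 0.2164]
eef_rot: [0.998, -0.057, 0.001, 0.0]
ft_force: [1.5, -0.9, -1.7]
width: 0.0075
grip_force: 40.0
```

Run:
```python
from h import *; import pickle
st(); c=cal("wrist"); im=camera("wrist"); s=telemetry.read_state(); M=rot(s["eef_rot"]);p=s["ee_pos"]
a=im[:,:,::-1][40:240,240:400]; b=camera("scene")[:,:,::-1][150:260,280:380]
cv2.imwrite("pics/w5.png",np.hstack([cv2.resize(np.ascontiguousarray(a),(400,500),interpolation=cv2.INTER_CUBIC),cv2.resize(np.ascontiguousarray(b),(400,500),interpolation=cv2.INTER_CUBIC)]))
im=im.astype(int);L=lambda q:((q-p)@M*1000).round(1); g=im[:,:,1]-im[:,:,0]
for y in(90,100,105,110,190): 
    m=np.where(g[y,200:420]>15)[0]+200
    if len(m): print("green",y,m.min(),m.max(),L(plane("wrist",[(m.min()-.5,y),(m.max()+.5,y)],.05,c)))
for y in(160,190): m=np.where(im[y,300:340].min(1)>170)[0]+300; print("plate",m.min(),m.max())
gg=g[:,340:350].mean(1); print("far green row",np.where(gg>15)[0].min(), L(plane("wrist",[(345,np.where(gg>15)[0].min())],.05,c)))
```

```text
t 7.55 p [ 0.5058 -0.0194  0.2164] F [ 1.5 -0.9 -1.7] w 0.0075 g 40.0 q [ 0.69  0.14 -0.79  1.74  0.1   1.3  -1.82]
axes xyz cols [[0.993, -0.114, 0.002], [-0.114, -0.993, -0.001], [0.002, 0.001, -1.0]]
green 190 281 358 [[ -4.7 -42.9 166.9]
 [ -4.6  46.8 166.9]]
plate 300 325
plate 312 325
far green row 117 [[ 76.3  29.4 167.1]]
```

View pics/w5.png

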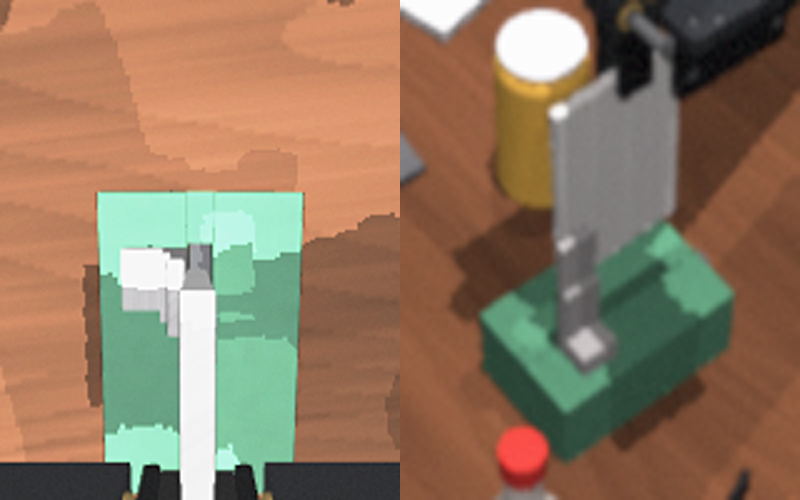

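The wrist crop shows the plate beside the fence. The block's far corners at full pixels (279,117) and (361,117) put the slot centre at about 320.3, with the plate at 319. So I shift +1.4 mm in tool y and enter the slot.

Request:
drive_tool(series=[0,0,0,0,0.035,0,-1,0,0,0,0,0.035,0.1,-1,0,0,0,0,0.035,0.25,-1,0,0,0,0,0.035,0.35,-1,0,0,0,0,0.035,0.45,-1,0,0,0,0,0.035,0.55,-1,0,0,0,0,0.035,0.55,-1], grip_force=25)

```text
time: 8.23
ee_pos: [0.5051, -0.0207, 0.1931]
eef_rot: [0.998, -0.057, 0.0, 0.0]
ft_force: [0.5, -0.3, -2.8]
width: 0.0074
grip_force: 25.0
```

Request:
drive_tool(series=[0,0,0,0,0,0.07,-1,0,0,0,0,0,0.14,-1,0,0,0,0,0,0.2,-1,0,0,0,0,0,0.25,-1,0,0,0,0,0,0.25,-1])

```text
time: 8.65
ee_pos: [0.5054, -0.0207, 0.1837]
eef_rot: [0.998, -0.057, 0.001, 0.0]
ft_force: [-0.3, -0.4, -2.9]
width: 0.0076
grip_force: 25.0
```

Request:
drive_tool(series=[0,0,0,0,0,0.05,-1,0,0,0,0,0,0.1,-1,0,0,0,0,0,0.15,-1,0,0,0,0,0,0.15,-1])

```text
time: 8.98
ee_pos: [0.5054, -0.0207, 0.1777]
eef_rot: [0.998, -0.057, 0.001, 0.0]
ft_force: [-0.7, -0.6, -2.8]
width: 0.0076
grip_force: 25.0
```

Request:
drive_tool(series=[0,0,0,0,0,0.05,-1,0,0,0,0,0,0.1,-1,0,0,0,0,0,0.1,-1])

```text
time: 9.23
ee_pos: [0.5054, -0.0207, 0.1737]
eef_rot: [0.998, -0.057, 0.001, 0.0]
ft_force: [-0.1, -0.2, -2.3]
width: 0.0076
grip_force: 25.0
```

Request:
drive_tool(series=[0,0,0,0,0,0.05,-1,0,0,0,0,0,0.1,-1,0,0,0,0,0,0.1,-1])

```text
time: 9.48
ee_pos: [0.5054, -0.0207, 0.1697]
eef_rot: [0.998, -0.057, 0.001, 0.0]
ft_force: [-0.5, 0.0, -2.7]
width: 0.0076
grip_force: 25.0
```

Request:
drive_tool(series=[0,0,0,0,0,0.05,-1,0,0,0,0,0,0.1,-1,0,0,0,0,0,0.1,-1])

```text
time: 9.73
ee_pos: [0.5075, -0.0207, 0.1676]
eef_rot: [0.998, -0.057, 0.003, 0.001]
ft_force: [1.6, 0.1, 7.1]
width: 0.0077
grip_force: 25.0
```

Request:
drive_tool(series=[0,0,0,0,0,0.03,-1,0,0,0,0,0,0.05,-1,0,0,0,0,0,0.05,-1])

```text
time: 9.98
ee_pos: [0.5088, -0.0207, 0.1668]
eef_rot: [0.998, -0.057, 0.004, 0.001]
ft_force: [4.2, -0.5, 12.8]
width: 0.0079
grip_force: 25.0
```

Request:
drive_tool(series=[0,0,0,0,0,0.03,-1,0,0,0,0,0,0.05,-1,0,0,0,0,0,0.05,-1])

```text
time: 10.23
ee_pos: [0.5101, -0.0207, 0.1659]
eef_rot: [0.998, -0.057, 0.006, 0.001]
ft_force: [6.4, -0.1, 18.2]
width: 0.0076
grip_force: 25.0
```

Run:
```python
from h import *
st(); c=cal("wrist"); s=telemetry.read_state(); print("torque",s["torque"].round(2)); im=camera("wrist"); M=rot(s["eef_rot"]);p=s["ee_pos"]
sc=camera("scene")[:,:,::-1][150:260,280:380]
a=im[:,:,::-1][40:240,240:400]
cv2.imwrite("pics/w6.png",np.hstack([cv2.resize(np.ascontiguousarray(a),(400,500),interpolation=cv2.INTER_CUBIC),cv2.resize(np.ascontiguousarray(sc),(400,500),interpolation=cv2.INTER_CUBIC)]))
im=im.astype(int);L=lambda q:((q-p)@M*1000).round(1); g=im[:,:,1]-im[:,:,0]
gg=g[:,340:350].mean(1); rr=np.where(gg>15)[0].min(); print("far green row",rr,L(plane("wrist",[(345,rr)],.05,c)))
col=im[130:180,316:322].min(2).mean(1); print(col.astype(int).tolist())
for y in(190,200): m=np.where(g[y,200:420]>15)[0]+200; print("green",y,m.min(),m.max(),L(plane("wrist",[(m.min()-.5,y),(m.max()+.5,y)],.05,c)));m=np.where(im[y,300:340].min(1)>170)[0]+300; print("plate",m.min(),m.max())
```

```text
t 10.2333 p [ 0.5101 -0.0207  0.1659] F [ 6.4 -0.1 18.2] w 0.0076 g 25.0 q [ 0.67  0.19 -0.79  1.81  0.15  1.19 -1.85]
axes xyz cols [[0.993, -0.114, 0.012], [-0.114, -0.993, -0.002], [0.012, 0.0, -1.0]]
torque [-0.17 -1.34  0.02]
far green row 122 [[ 71.3  25.1 116.8]]
[171, 172, 171, 172, 171, 171, 171, 171, 171, 171, 170, 171, 174, 174, 171, 154, 123, 130, 131, 131, 130, 129, 129, 137, 158, 238, 250, 248, 247, 247, 247, 247, 247, 247, 247, 247, 247, 247, 247, 247, 247, 247, 247, 247, 247, 247, 247, 247, 247, 246]
green 190 273 364 [[  7.1 -44.2 116. ]
 [  7.2  45.5 116. ]]
plate 303 325
green 200 274 364 [[ -2.9 -43.5 115.9]
 [ -2.9  45.9 115.9]]
plate 312 325
```

View pics/w6.png

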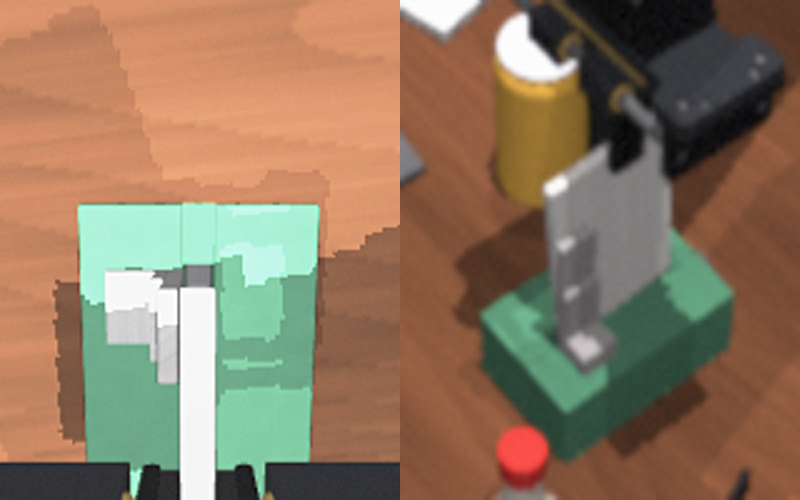

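The plate is inside the slot and touching the bottom, with more of the load towards its far corner. I ease off, soften the grip so the plate can settle flat, and press lightly again.

Request:
drive_tool(series=[0,0,0,0,0,-0.08,-1,0,0,0,0,0,-0.15,-1,0,0,0,0,0,-0.18,-1,0,0,0,0,0,-0.18,-1,0,0,0,0,0,-0.18,-1])

```text
time: 10.75
ee_pos: [0.5052, -0.0207, 0.1689]
eef_rot: [0.998, -0.057, 0.0, 0.0]
ft_force: [-0.6, 0.9, -2.4]
width: 0.0076
grip_force: 25.0
```

Run:
```python
from h import *
st(); print(telemetry.read_state()["torque"].round(2))
```

```text
t 10.75 p [ 0.5052 -0.0207  0.1689] F [-0.6  0.9 -2.4] w 0.0076 g 25.0 q [ 0.68  0.18 -0.79  1.81  0.14  1.21 -1.84]
axes xyz cols [[0.994, -0.114, 0.001], [-0.114, -0.994, -0.001], [0.001, 0.001, -1.0]]
[0.02 0.05 0.04]
```

Run:
```python
from h import *
F=frame(-6.5);o=np.array([.511,-.022,0]);n=-F[:,1]
def hit(u,v,y):
    x,d=ray("scene",[[280+(u-400)/4,150+v/4.545]]); d=d[0]; P0=o+n*y; q=x+d*((P0-x)@n)/(d@n); return ((q-o)@np.c_[F[:,0],n,[0,0,1]]*1000).round(1)
print("plate far top",hit(548,186,.004),"near top",hit(668,120,.004)); print("fence top",hit(556,241,.0115),hit(596,222,.0115)); print("foot",hit(560,352,.034),hit(612,350,.034)); print("block",hit(482,318,.045),hit(568,415,.045))
for z in(.144,.150,.154,.160): print(z,(proj("scene",[o+F[:,0]*.045+n*.004+[0,0,z]])[0]-[280,150])*[4,4.545]+[400,0])
print("fence exp",(proj("scene",[o+F[:,0]*.046+n*.0115+[0,0,.134]])[0]-[280,150])*[4,4.545]+[400,0])
```

```text
plate far top [ 49.3   4.  175.3] near top [-42.6   4.  167.3]
fence top [ 49.3  11.5 140.3] [ 18.7  11.5 134.6]
foot [63.9 34.  81.8] [22.3 34.  52.1]
block [127.3  45.  166.3] [66.2 45.  39.8]
0.144 [553.88578287 224.09565066]
0.15 [553.86855765 216.2360531 ]
0.154 [553.85704672 210.95949856]
0.16 [553.83973969 202.98885355]
fence exp [560.34795045 246.2199528 ]
```

Run:
```python
from h import *
for f in("w3.npy","w4.npy"):
    im=np.load(f).astype(int); print(f)
    for y in range(138,160): print(y,im[y,312:328].sum(1)//3)
```

```text
w3.npy
138 [129 129 129 131 131 129 129 130 129 128 131 131 130 131 130 131]
139 [131 130 132 132 130 130 131 131 130 129 127 130 130 130 131 131]
140 [132 130 130 131 131 132 130 130 129 127 128 130 132 131 130 131]
141 [130 130 130 131 130 132 131 130 130 128 131 129 129 130 129 130]
142 [129 130 130 131 129 130 129 128 128 127 126 126 127 130 132 129]
143 [130 129 131 148 146 146 147 146 145 146 130 128 128 128 128 131]
144 [130 131 131 183 185 185 183 185 182 185 156 126 128 129 128 127]
145 [128 129 131 182 183 180 181 179 181 181 180 127 128 126 128 129]
146 [130 126 165 184 180 181 178 179 178 180 183 121 126 127 128 128]
147 [129 119 191 183 179 180 180 178 178 179 185 150 128 126 127 127]
148 [128 110 176 179 181 180 181 181 180 180 183 178 130 126 127 127]
149 [127 129 182 184 182 181 180 181 181 182 183 175 126 125 127 128]
150 [126 163 187 182 182 184 183 183 180 182 184 186 124 124 126 130]
151 [121 183 187 183 184 182 180 183 181 179 184 186 149 127 127 131]
152 [113 175 185 185 183 183 182 183 182 183 183 184 176 125 128 128]
153 [139 182 186 183 184 183 183 182 183 18
[... 1293 characters left out ...]

150 [ 75  75 122 121 123 122 123 123 124 121 125 110 103 104 102 103]
151 [ 77  93 123 124 123 121 121 123 122 123 122 113 104 103 101 102]
152 [ 76 113 125 123 125 124 123 125 125 124 123 124 105 103 103 101]
153 [ 76 125 124 123 123 124 123 124 123 122 123 127 113 110 107 109]
154 [ 94 123 122 123 123 123 122 123 122 121 123 124 120 126 126 128]
155 [111 119 116 117 117 118 118 118 117 115 117 118 120 112 124 126]
156 [193 197 196 195 196 195 193 192 192 192 191 192 197 182 125 122]
157 [255 254 252 252 252 252 252 252 252 252 252 252 254 255 137 123]
158 [255 250 248 248 248 248 248 248 248 248 248 248 250 254 127 122]
159 [255 249 247 247 247 247 247 247 247 247 247 247 249 253 125 121]
```

The bottom far corner was at row 143 before the traverse and 147.5 after, so the plate swung about 2° in the grip with its bottom towards the robot. Its near corner caught the slot's end. I lift clear, take the tilt out and check.

Request:
drive_tool(series=[0,0,0,0,0,-0.2,-1,0,0,0,0,0,-0.5,-1,0,0,0,0,0,-0.8,-1,0,0.2,0,0,0,-1.0,-1,0,0.42,0,0,0,-1.0,-1,0,0.42,0,0,0,-1.0,-1,0,0.42,0,0,0,-1.0,-1], grip_force=45)

```text
time: 11.33
ee_pos: [0.5051, -0.0209, 0.2093]
eef_rot: [0.998, -0.057, 0.019, 0.002]
ft_force: [0.3, -0.6, -3.4]
width: 0.0074
grip_force: 45.0
```

```bash
cat > chk.py <<'E'
from h import *
st(); c=cal("wrist"); im=camera("wrist").astype(int); s=telemetry.read_state(); M=rot(s["eef_rot"]);p=s["ee_pos"]
L=lambda q:((q-p)@M*1000).round(1); g=im[:,:,1]-im[:,:,0]
for y in range(134,162): print(y,(im[y,310:329].sum(1)//3).tolist())
gg=g[:,340:350].mean(1); rr=np.where(gg>15)[0].min(); print("far green row",rr,L(plane("wrist",[(345,rr)],.05,c)))
for y in(185,195,200): m=np.where(g[y,200:420]>15)[0]+200; print("green",y,m.min(),m.max(),L(plane("wrist",[(m.min()-.5,y),(m.max()+.5,y)],.05,c)).tolist())
m=np.where(im[200,300:340].min(1)>170)[0]+300; print("plate",m.min(),m.max())
E
python3 chk.py
```

```text
t 11.3333 p [ 0.5051 -0.0209  0.2093] F [ 0.3 -0.6 -3.4] w 0.0074 g 45.0 q [ 0.7   0.11 -0.8   1.79  0.09  1.24 -1.8 ]
axes xyz cols [[0.993, -0.114, 0.038], [-0.114, -0.993, -0.006], [0.039, 0.002, -0.999]]
134 [206, 206, 184, 205, 207, 207, 206, 206, 206, 207, 206, 206, 206, 206, 192, 207, 208, 206, 206]
135 [207, 208, 185, 207, 207, 207, 207, 207, 207, 206, 207, 206, 210, 211, 196, 212, 211, 210, 209]
136 [207, 209, 184, 207, 206, 207, 206, 207, 207, 208, 206, 205, 223, 223, 209, 223, 222, 223, 223]
137 [207, 208, 183, 208, 207, 207, 207, 208, 207, 207, 206, 209, 222, 223, 209, 223, 222, 222, 221]
138 [207, 207, 182, 207, 207, 206, 207, 207, 206, 205, 206, 222, 222, 222, 210, 224, 224, 223, 223]
139 [207, 208, 182, 207, 207, 206, 206, 208, 207, 206, 204, 222, 222, 223, 212, 223, 223, 223, 223]
140 [207, 208, 184, 209, 208, 209, 207, 207, 207, 206, 207, 223, 222, 223, 212, 224, 224, 223, 223]
141 [206, 208, 186, 204, 207, 206, 209, 207, 209, 208, 207, 225, 224, 224, 213, 224, 223, 223, 223]
142 [209, 210, 192, 165, 184, 186, 202, 204, 203, 201, 201, 220, 219, 215, 214, 221, 222, 22
[... 1426 characters left out ...]
 248, 248, 248, 248, 248, 248, 248, 249, 254, 168, 162, 165]
158 [252, 174, 252, 248, 247, 247, 247, 247, 247, 247, 247, 247, 247, 247, 248, 253, 170, 164, 167]
159 [252, 161, 252, 248, 247, 247, 247, 247, 247, 247, 247, 247, 247, 247, 248, 253, 167, 165, 168]
160 [252, 166, 252, 248, 247, 247, 247, 247, 247, 247, 247, 247, 247, 247, 248, 253, 166, 165, 168]
161 [251, 182, 252, 248, 247, 247, 247, 247, 247, 247, 247, 247, 247, 247, 248, 253, 166, 165, 169]
far green row 122 [[ 71.7  29.1 161.9]]
green 185 279 357 [[3.3, -44.1, 159.2], [3.3, 44.5, 159.4]]
green 195 279 357 [[-8.1, -44.4, 158.8], [-8.1, 44.8, 158.9]]
green 200 279 357 [[-13.9, -44.6, 158.6], [-13.9, 45.0, 158.7]]
plate 312 325
```

Request:
drive_tool(series=[0,0.2,0,0.02,-0.01,0,-1,0,0.44,0,0.02,-0.01,0,-1,0,0.44,0,0.02,-0.01,0,-1,0,0.44,0,0.02,-0.01,0,-1])

```text
time: 11.72
ee_pos: [0.5061, -0.0204, 0.2093]
eef_rot: [0.998, -0.057, 0.038, 0.003]
ft_force: [0.8, 0.2, -2.7]
width: 0.0073
grip_force: 45.0
```

```bash
python3 chk.py | grep -v "^1[34][0-9]"
python3 - <<'E'
from h import *
sc=camera("scene"); cv2.imwrite("pics/s7.png",cv2.resize(np.ascontiguousarray(sc[120:260,260:400,::-1]),(560,560),interpolation=cv2.INTER_CUBIC))
E
```

```text
t 11.7167 p [ 0.5061 -0.0204  0.2093] F [ 0.8  0.2 -2.7] w 0.0073 g 45.0 q [ 0.71  0.07 -0.8   1.82  0.07  1.2  -1.79]
axes xyz cols [[0.991, -0.114, 0.076], [-0.113, -0.993, -0.01], [0.077, 0.001, -0.997]]
150 [194, 198, 134, 115, 79, 128, 136, 135, 161, 128, 128, 129, 125, 77, 187, 219, 218, 218, 163]
151 [177, 156, 115, 112, 83, 130, 160, 164, 162, 131, 130, 130, 130, 79, 130, 161, 159, 159, 160]
152 [254, 253, 126, 101, 89, 144, 160, 162, 161, 143, 142, 140, 143, 87, 130, 165, 163, 163, 163]
153 [250, 255, 152, 104, 129, 160, 161, 159, 159, 158, 159, 161, 163, 120, 135, 165, 164, 163, 163]
154 [249, 254, 152, 125, 156, 158, 154, 155, 153, 157, 156, 157, 156, 158, 140, 160, 162, 163, 164]
155 [248, 251, 192, 229, 229, 230, 229, 229, 228, 227, 227, 225, 225, 235, 237, 213, 163, 163, 165]
156 [248, 248, 249, 251, 251, 250, 250, 250, 250, 251, 251, 251, 250, 250, 252, 254, 175, 162, 166]
157 [248, 241, 248, 248, 248, 248, 248, 248, 248, 248, 248, 248, 248, 248, 249, 253, 175, 164, 167]
158 [248, 231, 248, 248, 247, 247, 247, 247, 247, 247, 247, 247, 247, 247, 248, 253, 179, 163, 165]
159 [248, 231, 248, 248, 247, 247, 247, 247, 247, 247, 247, 247, 247, 247, 248, 253, 167, 165, 166]
160 [248, 231, 248, 248, 247, 247, 247, 247, 247, 247, 247, 247, 247, 247, 248, 253, 165, 165, 168]
161 [248, 227, 248, 248, 247, 247, 247, 247, 247, 247, 247, 247, 247, 247, 248, 254, 166, 163, 168]
far green row 129 [[ 64.   29.4 164.8]]
green 185 279 358 [[2.9, -44.2, 160.0], [2.9, 45.6, 160.1]]
green 195 279 358 [[-8.5, -44.5, 159.1], [-8.4, 45.9, 159.2]]
green 200 279 357 [[-14.2, -44.6, 158.7], [-14.1, 44.9, 158.8]]
plate 312 325
```

View pics/s7.png

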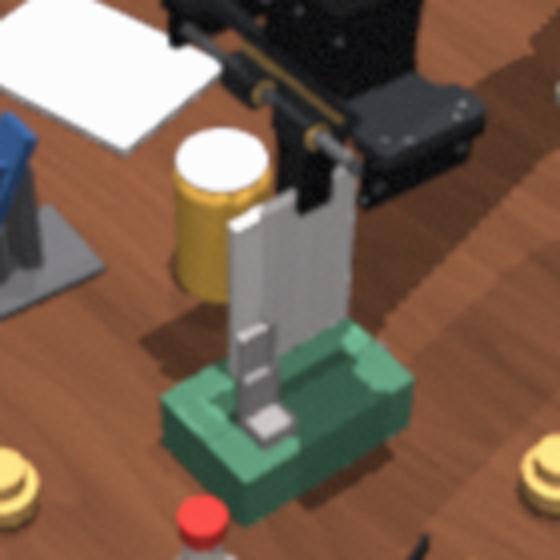

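The scene crop shows the plate held by the fingers beside the fence, looking nearly upright. Its +y face runs from about (245,217) to (352,165) at the top, with the near bottom corner at (349,320). I compute its tilt from these.

Run:
```python
from h import *
F=frame(-6.5);o=np.array([.511,-.022,0]);n=-F[:,1]
B=np.c_[F[:,0],n,[0,0,1]]
def hit(u,v,y):
    x,d=ray("scene",[[260+u/4-.4,120+v/4-.4]]); d=d[0]; q=x+d*((o+n*y-x)@n)/(d@n); return ((q-o)@B*1000).round(1)
for k,u,v in(("top far",246,217),("top near",352,165),("bot near",350,320)): print(k,hit(u,v,.004))
print("fence top far/near",hit(245,334,.0115),hit(275,322,.0115))
im=camera("scene").astype(int); g=im.min(2)
for y in range(165,202,4): print(y,g[y,308:330].tolist(),'|',g[y,338:352].tolist())
```

```text
top far [ 37.3   4.  223. ]
top near [-41.4   4.  218.6]
bot near [-48.1   4.   81.2]
fence top far/near [ 43.7  11.5 136.2] [ 20.7  11.5 131.4]
165 [231, 247, 250, 252, 252, 252, 252, 252, 252, 252, 252, 252, 250, 245, 229, 170, 104, 77, 65, 57, 49, 28] | [9, 16, 5, 17, 37, 93, 125, 125, 124, 124, 105, 66, 29, 15]
169 [66, 70, 71, 75, 74, 73, 82, 80, 76, 67, 65, 73, 76, 74, 62, 49, 43, 41, 53, 80, 106, 125] | [17, 17, 13, 27, 65, 106, 125, 125, 125, 124, 98, 45, 50, 48]
173 [44, 44, 46, 46, 49, 47, 48, 47, 46, 46, 56, 79, 120, 183, 237, 247, 230, 174, 148, 142, 137, 131] | [112, 123, 125, 128, 128, 126, 129, 126, 128, 131, 110, 53, 37, 35]
177 [45, 47, 44, 48, 47, 48, 49, 51, 73, 137, 198, 222, 199, 157, 146, 139, 141, 135, 129, 130, 129, 127] | [127, 127, 125, 128, 127, 127, 127, 127, 126, 117, 84, 45, 38, 41]
181 [44, 47, 46, 47, 47, 47, 47, 48, 69, 102, 129, 138, 139, 139, 142, 140, 142, 136, 129, 129, 127, 126] | [126, 124, 126, 128, 125, 125, 127, 128, 124, 104, 63, 43, 39, 39]
185 [45, 47, 48, 48, 47, 48, 47, 50, 67, 100, 128, 137, 139, 140, 140, 140, 140, 135, 128, 129, 126, 124] | [124, 125, 126, 125, 125, 128, 127, 126, 124, 97, 49, 38, 34, 35]
189 [45, 45, 47, 49, 47, 47, 45, 48, 60, 96, 126, 137, 138, 139, 138, 139, 140, 134, 126, 127, 125, 125] | [123, 124, 124, 127, 124, 126, 127, 130, 131, 107, 52, 38, 38, 40]
193 [49, 43, 46, 48, 46, 48, 49, 51, 61, 95, 127, 136, 137, 138, 139, 140, 138, 135, 128, 125, 124, 123] | [123, 124, 125, 124, 123, 125, 127, 126, 114, 83, 47, 37, 40, 41]
197 [39, 34, 34, 34, 36, 33, 36, 35, 52, 95, 125, 135, 137, 137, 137, 137, 134, 131, 126, 125, 123, 124] | [122, 126, 125, 126, 123, 126, 126, 123, 103, 61, 38, 38, 38, 34]
201 [36, 36, 35, 36, 33, 31, 34, 37, 50, 92, 125, 133, 137, 141, 149, 161, 175, 176, 151, 114, 105, 112] | [123, 125, 125, 119, 107, 98, 84, 73, 73, 87, 99, 95, 59, 43]
```

Run:
```python
from h import *
F=frame(-6.5);o=np.array([.511,-.022,0]);n=-F[:,1]
W=lambda x,y,z:o+F[:,0]*x/1000+n*y/1000+[0,0,z/1000]
print("near edge vertical",proj("scene",[W(-44,4,z) for z in(90,130,170,210)]).round(1).tolist())
print("far edge -y vertical",proj("scene",[W(45,-4,z) for z in(110,150,190,210)]).round(1).tolist())
print("fence near edge",proj("scene",[W(20,11.5,z) for z in(60,134)]).round(1).tolist(),"far",proj("scene",[W(46,11.5,z) for z in(66,134)]).round(1).tolist())
im=camera("scene").astype(int); g=im.min(2)
for y in range(166,202,3):
    r=g[y]; a=np.interp(-(80.),-r[346:352],np.arange(346,352)) ; b=np.interp(80.,r[313:319],np.arange(313,319)); print(y,"far",b.round(2),"near",a.round(2))
for y in (202,206,210,214,218): print(y,g[y,314:336].tolist())
```

```text
near edge vertical [[346.0, 198.0], [346.7, 187.0], [347.5, 175.4], [348.3, 163.1]]
far edge -y vertical [[316.5, 206.9], [316.4, 195.6], [316.3, 183.7], [316.3, 177.5]]
fence near edge [[328.1, 219.2], [328.6, 199.2]] far [[320.1, 222.5], [320.1, 204.2]]
166 far 313.0 near 348.55
169 far 318.0 near 348.34
172 far 318.0 near 348.48
175 far 316.04 near 348.19
178 far 316.32 near 347.97
181 far 316.35 near 347.57
184 far 316.4 near 347.46
187 far 316.43 near 347.39
190 far 316.49 near 347.36
193 far 316.53 near 347.13
196 far 316.62 near 346.62
199 far 316.67 near 346.59
202 [37, 41, 56, 93, 123, 138, 152, 164, 178, 188, 184, 171, 142, 100, 97, 111, 122, 123, 123, 126, 126, 127]
206 [37, 42, 55, 91, 114, 108, 105, 104, 96, 99, 100, 99, 95, 89, 98, 113, 123, 122, 126, 121, 97, 83]
210 [55, 61, 72, 101, 114, 104, 97, 102, 99, 98, 99, 99, 97, 95, 99, 93, 77, 71, 74, 73, 72, 74]
214 [96, 98, 94, 103, 109, 97, 104, 143, 163, 156, 141, 118, 104, 99, 92, 85, 75, 67, 57, 49, 45, 45]
218 [84, 77, 74, 73, 66, 72, 85, 89, 96, 98, 99, 96, 97, 98, 94, 78, 55, 49, 52, 55, 55, 58]
```

The image slopes of both vertical edges now match a truly vertical plate, centred lengthwise. Next I descend again along world z, which is tool x −0.077 per unit z because of the 4.4° tool tilt.

Request:
drive_tool(series=[0,0,0,-0.01,0,0.15,-1,0,0,0,-0.025,0,0.3,-1,0,0,0,-0.04,0,0.45,-1,0,0,0,-0.05,0,0.6,-1,0,0,0,-0.05,0,0.6,-1])

```text
time: 12.33
ee_pos: [0.5054, -0.0204, 0.1836]
eef_rot: [0.998, -0.057, 0.037, 0.002]
ft_force: [-0.5, 0.1, -2.3]
width: 0.0073
grip_force: 45.0
```

Request:
drive_tool(series=[0,0,0,-0.01,0,0.08,-1,0,0,0,-0.015,0,0.16,-1,0,0,0,-0.02,0,0.25,-1,0,0,0,-0.02,0,0.25,-1])

```text
time: 12.67
ee_pos: [0.5059, -0.0204, 0.1746]
eef_rot: [0.998, -0.057, 0.038, 0.003]
ft_force: [-0.5, 0.5, -2.6]
width: 0.0074
grip_force: 45.0
```

Request:
drive_tool(series=[0,0,0,0,0,0.05,-1,0,0,0,-0.01,0,0.1,-1,0,0,0,-0.01,0,0.13,-1,0,0,0,-0.01,0,0.13,-1])

```text
time: 13.0
ee_pos: [0.5061, -0.0204, 0.1698]
eef_rot: [0.998, -0.057, 0.038, 0.003]
ft_force: [-0.1, -0.2, -1.8]
width: 0.0072
grip_force: 45.0
```

Request:
drive_tool(series=[0,0,0,0,0,0.05,-1,0,0,0,-0.01,0,0.1,-1,0,0,0,-0.01,0,0.1,-1])

```text
time: 13.25
ee_pos: [0.5059, -0.0204, 0.1656]
eef_rot: [0.998, -0.057, 0.038, 0.003]
ft_force: [0.3, -0.8, -3.3]
width: 0.0078
grip_force: 45.0
```

Request:
drive_tool(series=[0,0,0,0,0,0.05,-1,0,0,0,-0.01,0,0.1,-1,0,0,0,-0.01,0,0.1,-1])

```text
time: 13.5
ee_pos: [0.5058, -0.0204, 0.1616]
eef_rot: [0.998, -0.057, 0.038, 0.003]
ft_force: [0.5, -0.3, -3.0]
width: 0.0073
grip_force: 45.0
```

Request:
drive_tool(series=[0,0,0,0,0,0.05,-1,0,0,0,-0.01,0,0.1,-1,0,0,0,-0.01,0,0.1,-1])

```text
time: 13.75
ee_pos: [0.5057, -0.0204, 0.1576]
eef_rot: [0.998, -0.057, 0.038, 0.003]
ft_force: [-0.1, 0.8, -2.9]
width: 0.0076
grip_force: 45.0
```

Request:
drive_tool(series=[0,0,0,0,0,0.04,-1,0,0,0,0,0,0.075,-1,0,0,0,0,0,0.075,-1])

```text
time: 14.0
ee_pos: [0.5061, -0.0204, 0.1547]
eef_rot: [0.998, -0.057, 0.038, 0.003]
ft_force: [0.0, -0.5, -2.8]
width: 0.0071
grip_force: 45.0
```

Request:
drive_tool(series=[0,0,0,0,0,0.04,-1,0,0,0,-0.01,0,0.075,-1,0,0,0,-0.01,0,0.075,-1])

```text
time: 14.25
ee_pos: [0.5058, -0.0204, 0.1517]
eef_rot: [0.998, -0.057, 0.038, 0.003]
ft_force: [0.4, -0.0, -2.0]
width: 0.0075
grip_force: 45.0
```

Request:
drive_tool(series=[0,0,0,0,0,0.04,-1,0,0,0,0,0,0.075,-1,0,0,0,0,0,0.075,-1])

```text
time: 14.5
ee_pos: [0.5061, -0.0204, 0.1487]
eef_rot: [0.998, -0.057, 0.038, 0.003]
ft_force: [0.4, -0.9, -2.3]
width: 0.0073
grip_force: 45.0
```

Request:
drive_tool(series=[0,0,0,0,0,0.03,-1,0,0,0,-0.01,0,0.05,-1,0,0,0,-0.01,0,0.05,-1])

```text
time: 14.75
ee_pos: [0.5058, -0.0204, 0.1467]
eef_rot: [0.998, -0.057, 0.038, 0.003]
ft_force: [-0.5, 0.3, -2.3]
width: 0.0075
grip_force: 45.0
```

Request:
drive_tool(series=[0,0,0,0,0,0.03,-1,0,0,0,0,0,0.05,-1,0,0,0,0,0,0.05,-1])

```text
time: 15.0
ee_pos: [0.5061, -0.0204, 0.1448]
eef_rot: [0.998, -0.057, 0.038, 0.003]
ft_force: [1.0, 0.2, -2.8]
width: 0.0074
grip_force: 45.0
```

Request:
drive_tool(series=[0,0,0,0,0,0.03,-1,0,0,0,-0.01,0,0.05,-1,0,0,0,-0.01,0,0.05,-1])

```text
time: 15.25
ee_pos: [0.5058, -0.0204, 0.1428]
eef_rot: [0.998, -0.057, 0.038, 0.003]
ft_force: [-0.2, 1.0, -3.8]
width: 0.0072
grip_force: 45.0
```

Request:
drive_tool(series=[0,0,0,0,0,0.03,-1,0,0,0,0,0,0.05,-1,0,0,0,0,0,0.05,-1])

```text
time: 15.5
ee_pos: [0.506, -0.0204, 0.1407]
eef_rot: [0.998, -0.057, 0.038, 0.003]
ft_force: [0.5, 0.5, -2.6]
width: 0.0075
grip_force: 45.0
```

Request:
drive_tool(series=[0,0,0,0,0,0.03,-1,0,0,0,-0.01,0,0.05,-1,0,0,0,-0.01,0,0.05,-1])

```text
time: 15.75
ee_pos: [0.5056, -0.0204, 0.1387]
eef_rot: [0.998, -0.057, 0.038, 0.003]
ft_force: [0.4, -0.0, -2.2]
width: 0.0072
grip_force: 45.0
```

Request:
drive_tool(series=[0,0,0,0,0,0.03,-1,0,0,0,0,0,0.05,-1,0,0,0,0,0,0.05,-1])

```text
time: 16.0
ee_pos: [0.5059, -0.0204, 0.1367]
eef_rot: [0.998, -0.057, 0.038, 0.003]
ft_force: [0.8, 0.6, -2.7]
width: 0.0072
grip_force: 45.0
```

Request:
drive_tool(series=[0,0,0,0,0,0.03,-1,0,0,0,-0.01,0,0.05,-1,0,0,0,-0.01,0,0.05,-1])

```text
time: 16.25
ee_pos: [0.5056, -0.0203, 0.1347]
eef_rot: [0.998, -0.057, 0.038, 0.003]
ft_force: [0.1, 0.4, -2.1]
width: 0.0074
grip_force: 45.0
```

Request:
drive_tool(series=[0,0,0,0,0,0.03,-1,0,0,0,0,0,0.05,-1,0,0,0,0,0,0.05,-1])

```text
time: 16.5
ee_pos: [0.5058, -0.0204, 0.1327]
eef_rot: [0.998, -0.057, 0.038, 0.003]
ft_force: [0.3, -0.2, -3.1]
width: 0.0072
grip_force: 45.0
```

Run:
```python
from h import *
F=frame(-6.5);o=np.array([.511,-.022,0]);n=-F[:,1]
W=lambda x,y,z:o+F[:,0]*x/1000+n*y/1000+[0,0,z/1000]
print("near top exp",[(z,proj("scene",[W(-45,4,z)])[0].round(1).tolist()) for z in(130,140,147,154)])
print("far top exp",[(z,proj("scene",[W(45,4,z)])[0].round(1).tolist()) for z in(130,140,147,154)], "fence top",proj("scene",[W(46,11.5,134),W(20,11.5,134)]).round(1).tolist())
im=camera("scene"); b=cv2.resize(np.ascontiguousarray(im[140:240,290:370,::-1]),(640,600),interpolation=cv2.INTER_CUBIC)
w=camera("wrist")[100:260,240:400,::-1]
cv2.imwrite("pics/s8.png",b)
```

```text
near top exp [(130, [347.0, 186.8]), (140, [347.2, 184.0]), (147, [347.4, 181.9]), (154, [347.5, 179.9])]
far top exp [(130, [318.5, 203.3]), (140, [318.5, 200.5]), (147, [318.5, 198.4]), (154, [318.5, 196.4])] fence top [[320.1, 204.2], [328.6, 199.2]]
```

View pics/s8.png

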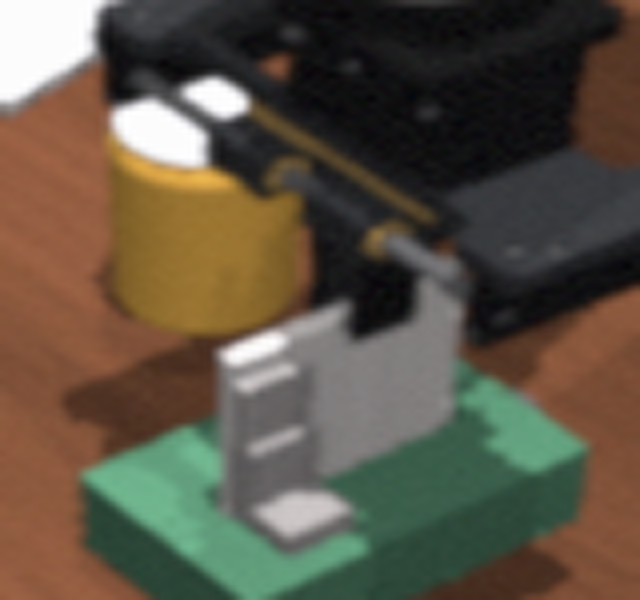

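The scene crop shows the plate deep in the slot. Its far top corner at about (320,199) means a top height near 144 mm, so the bottom is within a few mm. I continue in small steps.

Request:
drive_tool(series=[0,0,0,0,0,0.03,-1,0,0,0,-0.01,0,0.05,-1,0,0,0,-0.01,0,0.05,-1])

```text
time: 16.85
ee_pos: [0.5063, -0.0203, 0.1316]
eef_rot: [0.998, -0.057, 0.039, 0.003]
ft_force: [-0.2, -0.4, 3.1]
width: 0.0075
grip_force: 45.0
```

Request:
drive_tool(series=[0,0,0,0,0,0.03,-1,0,0,0,0,0,0.05,-1,0,0,0,0,0,0.05,-1])

```text
time: 17.1
ee_pos: [0.5072, -0.02, 0.1315]
eef_rot: [0.998, -0.057, 0.04, 0.003]
ft_force: [-8.8, 0.6, 24.6]
width: 0.0073
grip_force: 45.0
```

It touches flat at TCP z ≈ 0.132. I relieve the load, soften the grip and nudge it to the fence side (tool −y).

Request:
drive_tool(series=[0,0,0,0,0,-0.03,-1,0,0,0,0,0,-0.055,-1,0,0,0,0,0,-0.055,-1,0,0,0,0,0,-0.055,-1], grip_force=15)

```text
time: 17.43
ee_pos: [0.5058, -0.0203, 0.1314]
eef_rot: [0.998, -0.057, 0.038, 0.003]
ft_force: [-2.6, 0.1, 4.2]
width: 0.008
grip_force: 15.0
```

Request:
drive_tool(series=[0,0,0,0,-0.02,0,-1,0,0,0,0,-0.04,0,-1,0,0,0,0,-0.04,0,-1,0,0,0,0,-0.04,0,-1])

```text
time: 17.77
ee_pos: [0.506, -0.019, 0.1314]
eef_rot: [0.998, -0.057, 0.038, 0.003]
ft_force: [-3.4, -1.4, 5.1]
width: 0.0075
grip_force: 15.0
```

Request:
drive_tool(series=[0,0,0,0,-0.02,0,-1,0,0,0,0,-0.03,0,-1,0,0,0,0,-0.03,0,-1,0,0,0,0,-0.03,0,-1])

```text
time: 18.1
ee_pos: [0.506, -0.0188, 0.1314]
eef_rot: [0.998, -0.058, 0.038, 0.003]
ft_force: [-2.6, -4.1, 6.2]
width: 0.0077
grip_force: 15.1
```

```bash
python3 chk.py | grep -v "^1[0-9][0-9]"
```

```text
t 18.1 p [ 0.506  -0.0188  0.1314] F [-2.6 -4.1  6.2] w 0.0077 g 15.1 q [ 0.68  0.16 -0.79  1.91  0.15  1.04 -1.86]
axes xyz cols [[0.99, -0.115, 0.076], [-0.115, -0.993, -0.011], [0.077, 0.002, -0.997]]
far green row 122 [[71.  22.4 87.1]]
green 185 269 372 [[18.8, -42.2, 83.0], [18.9, 46.8, 83.2]]
green 195 269 372 [[10.2, -42.4, 82.3], [10.2, 47.1, 82.5]]
green 200 269 372 [[5.8, -42.5, 82.0], [5.8, 47.3, 82.2]]
plate 312 325
```

Request:
drive_tool(series=[0,0,0,0,0,0,-0.7,0,0,0,0,0,0,-0.6,0,0,0,0,0,0,-0.5,0,0,0,0,0,0,-0.4,0,0,0,0,0,0,-0.4])

```text
time: 18.57
ee_pos: [0.5058, -0.0174, 0.1309]
eef_rot: [0.998, -0.057, 0.038, 0.002]
ft_force: [-1.0, -0.2, 0.8]
width: 0.0242
grip_force: 0.0
```

Request:
drive_tool(series=[0,0,0,0,0,-0.1,-0.4,0,0,0,0,0,-0.3,-0.4,0,0,0,0,0,-0.7,-0.4,0,0,0,0,0,-1.4,-0.4,0,0,0,0,0,-2.1,-0.4,0,0,0,0,0,-2.8,-0.2,0,0,0,0,0,-3.2,0.3,0,0,0,0,0,-3.2,0.6])

```text
time: 19.23
ee_pos: [0.4978, -0.0159, 0.2632]
eef_rot: [0.998, -0.057, 0.041, 0.003]
ft_force: [0.5, -0.4, 0.8]
width: 0.0388
grip_force: 0.0
```

Run:
```python
from h import *
st(); c=cal("wrist"); im=camera("wrist"); sc=camera("scene"); np.save("w9.npy",im); np.save("s9.npy",sc)
a=im[100:260,220:420,::-1]; b=sc[150:300,290:440,::-1]
cv2.imwrite("pics/s9.png",np.hstack([cv2.resize(np.ascontiguousarray(a),(380,304),interpolation=cv2.INTER_CUBIC),cv2.resize(np.ascontiguousarray(b),(420,420),interpolation=cv2.INTER_CUBIC)[:304]]))
# stand/clamp guess: clamp origin near from views
print("stand yaw 14; top view clamp px ~ (236,177)");
```

```text
t 19.2333 p [ 0.4978 -0.0159  0.2632] F [ 0.5 -0.4  0.8] w 0.0388 g 0.0 q [ 0.73  0.   -0.79  1.76  0.02  1.3  -1.75]
axes xyz cols [[0.99, -0.114, 0.082], [-0.113, -0.994, -0.011], [0.083, 0.002, -0.997]]
stand yaw 14; top view clamp px ~ (236,177)
```

I've used up my picture views, so from here I check by numbers only. First the plate's stance and the clamp's rough place.

Run:
```python
from h import *
F=frame(-6.5);o=np.array([.511,-.022,0]);n=-F[:,1];B=np.c_[F[:,0],n,[0,0,1]]
c=cal("wrist"); im=np.load("w9.npy").astype(int)
for y in range(130,262,12):
    m=np.where(im[y,250:390].min(1)>195)[0]+250
    if len(m): 
        gr=np.split(m,np.where(np.diff(m)>1)[0]+1); print(y,[(g[0],g[-1],((plane("wrist",[((g[0]+g[-1])/2,y)],.144,c)[0]-o)@B*1000).round(1)[:2].tolist()) for g in gr])
# clamp in top + scene
S=frame(14);so=np.array([.5693,.270,0]);SB=np.c_[S[:,0],-S[:,1],[0,0,1]]
for nme,f,w in(("top","top.npy",(225,165,262,215)),("scene","scene.npy",(385,265,425,330))):
    im=np.load(f); h=cv2.cvtColor(im,cv2.COLOR_RGB2HSV).astype(int); a,b,c2,d=w
    m=((h[:,:,0]<14)&(h[:,:,0]>4)&(h[:,:,1]>190)&(h[:,:,2]>130)).astype(np.uint8); q=np.zeros_like(m); q[b:d,a:c2]=m[b:d,a:c2]
    k,l,s,ce=cv2.connectedComponentsWithStats(q)
    for i in range(1,k):
        if s[i,4]>3:
            print(nme,s[i].tolist(),ce[i].round(1)); 
            for z in(.098,.146): print("  z",z,((plane(nme,[ce[i]],z)[0]-so)@SB*1000).round(0)[:2])
```

```text
154 [(np.int64(295), np.int64(316), [35.7, 15.7]), (np.int64(319), np.int64(325), [35.7, -0.1])]
166 [(np.int64(308), np.int64(316), [24.3, 9.5]), (np.int64(318), np.int64(325), [24.3, 0.4])]
178 [(np.int64(319), np.int64(325), [12.7, -0.2])]
190 [(np.int64(318), np.int64(325), [1.0, 0.3])]
202 [(np.int64(318), np.int64(324), [-10.9, 0.8])]
214 [(np.int64(318), np.int64(324), [-23.0, 0.7])]
226 [(np.int64(318), np.int64(324), [-35.3, 0.7])]
```

Run:
```python
from h import *
S=frame(14);so=np.array([.5693,.270,0]);SB=np.c_[S[:,0],-S[:,1],[0,0,1]]
for nme,f,w in(("top","top.npy",(225,165,262,215)),("scene","scene.npy",(385,265,425,330))):
    im=np.load(f); h=cv2.cvtColor(im,cv2.COLOR_RGB2HSV).astype(int); a,b,c2,d=w
    m=((im[:,:,0].astype(int)-im[:,:,2]>110)&(h[:,:,0]<16)); sub=m[b:d,a:c2]
    ys,xs=np.where(sub); P=np.c_[xs+a,ys+b]; print(nme,len(P))
    for y in sorted(set(P[:,1]))[::2]: r=P[P[:,1]==y][:,0]; print(y,r.min(),r.max(),len(r),((plane(nme,[[r.mean(),y]],.12)[0]-so)@SB*1000).round(0)[:2])
```

```text
top 7
174 238 238 1 [31. -9.]
177 233 233 1 [25.  7.]
181 238 238 1 [10. -6.]
scene 67
278 406 407 2 [ -6. -15.]
280 405 409 2 [ -2. -12.]
282 408 408 1 [ 2. -8.]
284 403 407 2 [ 10. -11.]
286 402 406 2 [ 15. -11.]
288 403 405 3 [20. -9.]
291 406 407 2 [23. -2.]
293 403 414 7 [24.  6.]
295 413 414 2 [25. 15.]
297 402 404 3 [40. -2.]
299 403 409 6 [42.  5.]
301 409 411 3 [41. 14.]
```

Run:
```python
from h import *
print("bottle",plane("top",[(299,153)],.1)[0].round(3))
S=frame(14);so=np.array([.5693,.270,0]); P=so+S[:,0]*.02-S[:,1]*.007+[0,0,.28]; print(P); delta(P,S)
```

```text
bottle [0.68  0.087 0.1  ]
[0.58701246 0.28163051 0.28      ]
[0.18, -0.88, -4.11, 1.44, -7.66, -0.41]
```

Request:
drive_tool(series=[0,-0.1,-0.4,0.1,-0.6,-0.3,1,0,-0.2,-0.9,0.3,-1.5,-0.4,1,0.1,-0.4,-1.4,0.5,-2.5,-0.41,1,0.1,-0.5,-1.9,0.7,-3.5,-0.41,1,0.1,-0.6,-2.5,0.9,-4.5,-0.41,1,0.18,-0.7,-3,1.1,-5.5,-0.41,1,0.18,-0.88,-3.6,1.3,-6.5,-0.41,1,0.18,-0.88,-4.11,1.44,-7.3,-0.41,1,0.18,-0.88,-4.11,1.44,-7.66,-0.41,1,0.18,-0.88,-4.11,1.44,-7.66,-0.41,1])

```text
time: 20.17
ee_pos: [0.585, 0.2865, 0.2768]
eef_rot: [0.992, 0.125, -0.003, -0.002]
ft_force: [0.2, 0.6, 0.6]
width: 0.0869
grip_force: 0.0
```

Request:
drive_tool(series=[0,0,0,0,0,0,1,0,0,0,0,0,0,1,0,0,0,0,0,0,1])

```text
time: 20.42
ee_pos: [0.5873, 0.28, 0.279]
eef_rot: [0.993, 0.121, -0.0, -0.0]
ft_force: [-0.8, -0.1, 0.1]
width: 0.0869
grip_force: 0.0
```

Run:
```python
from h import *
import pickle
st(); c=cal("wrist"); im=camera("wrist"); np.save("w10.npy",im); pickle.dump(c,open("w10.pkl","wb"))
S=frame(14);so=np.array([.5693,.270,0]);SB=np.c_[S[:,0],-S[:,1],[0,0,1]]
a=im.astype(int); org=(a[:,:,0]-a[:,:,2]>120)&(a[:,:,0]-a[:,:,1]>60); blk=a.max(2)<50; wood=(a.min(2)>110)&(a[:,:,0]-a[:,:,2]>45)
def ch(y,x):
    return 'O' if org[y,x] else '#' if blk[y,x] else 'w' if wood[y,x] else '.'
k,l,s,ce=cv2.connectedComponentsWithStats(org.astype(np.uint8))
for i in range(1,k):
    if s[i,4]>25: print(s[i].tolist(),ce[i].round(1))
for y in range(70,256,4): print(y,''.join(ch(y,x) for x in range(250,400,2)))
for nm,w in(("base corners",[(75,45,12),(75,-45,12)]),("board top",[(60,5,90),(60,-5,90),(-60,0,90)]),("bar top@x=20",[(8,-5,146),(32,-5,146)])):
    print(nm,proj("wrist",[so+SB@(np.array(q)/1000) for q in w],c).round(1).tolist())
```

```text
t 20.4167 p [0.5873 0.28   0.279 ] F [-0.8 -0.1  0.1] w 0.0869 g 0.0 q [ 0.1   0.52 -0.94  1.25  0.41  1.56 -2.1 ]
axes xyz cols [[0.971, 0.24, -0.001], [0.24, -0.971, -0.0], [-0.001, -0.0, -1.0]]
[219, 100, 45, 36, 54] [239.6 115.3]
[544, 130, 28, 29, 619] [557.7 144.1]
[313, 173, 16, 4, 59] [320.3 174.4]
[330, 179, 7, 22, 149] [333.  189.1]
[313, 188, 15, 4, 41] [320.3 189.5]
[398, 195, 16, 33, 180] [406.3 213.8]
70 ...........................................................................
74 ...........................................................................
78 ...........................................................................
82 ...........................................................................
86 ...........................................................................
90 ...........................................................................
94 ...........................................................................
98 ...........................................................................
102 .............................................
[... 2521 characters left out ...]
...............................ww.................................###
234 ...................................w.w..................................###
238 ...................................w.w..................................###
242 ...................................wwww.................................###
246 .......................................................................####
250 ...........................................................................
254 ...........................................................................
base corners [[290.2, 133.9], [353.0, 133.8]]
board top [[318.0, 149.0], [326.5, 149.0], [322.0, 243.1]]
bar top@x=20 [[327.6, 203.7], [327.7, 181.1]]
```

The wrist mask gives bar top rows 179–201, cols 330–336, so clamp x ≈ +22.5 mm on the stand and the squeeze point is about 0.5 mm to tool +y and 2.5 mm to +x of the TCP. The plate job suggests the tool really sits about 10 mm higher than it reads, so I go down to z ≈ 0.124.

Request:
drive_tool(series=[0,0,0,0.06,0.01,0.6,1,0,0,0,0.06,0.01,1.3,1,0,0,0,0.06,0.01,2.0,1,0,0,0,0.06,0.01,2.6,1,0,0,0,0.06,0.01,3.1,1,0,0,0,0.06,0.01,3.4,1,0,0,0,0.06,0.01,3.65,1,0,0,0,0.06,0.01,3.8,1,0,0,0,0.06,0.01,3.88,1,0,0,0,0.06,0.01,3.88,1])

```text
time: 21.3
ee_pos: [0.5893, 0.282, 0.1242]
eef_rot: [0.993, 0.122, -0.0, -0.001]
ft_force: [-0.3, 0.5, 0.4]
width: 0.0866
grip_force: 0.0
```

Run:
```python
from h import *
st(); s=telemetry.read_state(); M=rot(s["eef_rot"]);p=s["ee_pos"]; c=cal("wrist"); a=camera("wrist").astype(int); np.save("w11.npy",a)
org=(a[:,:,0]-a[:,:,2]>120)&(a[:,:,0]-a[:,:,1]>60)
k,l,S,ce=cv2.connectedComponentsWithStats(org.astype(np.uint8))
for i in range(1,k):
    if S[i,4]>40 and 200<ce[i][0]<440: print(S[i].tolist(),ce[i].round(1))
for x in(-12,12): print("bar top expected (inner/outer)",proj("wrist",[p+M@np.array([x/1000,y/1000,(p[2]-.146)]) for y in(12,20)],c).round(1).tolist())
```

```text
t 21.3 p [0.5893 0.282  0.1242] F [-0.3  0.5  0.4] w 0.0866 g 0.0 q [ 0.1   0.62 -0.89  1.46  0.49  1.29 -2.15]
axes xyz cols [[0.97, 0.242, -0.001], [0.242, -0.97, 0.001], [-0.001, -0.001, -1.0]]
[170, 90, 69, 59, 293] [205.1 117.2]
[309, 194, 49, 55, 937] [339.5 221.7]
[310, 233, 29, 14, 274] [325.8 240.6]
bar top expected (inner/outer) [[339.0, 280.1], [353.9, 280.1]]
bar top expected (inner/outer) [[339.9, 238.4], [355.4, 238.4]]
```

Request:
drive_tool(series=[0,0,0,0,0.015,0,0,0,0,0,0,0.015,0,0,0,0,0,0,0.015,0,0,0,0,0,0,0.015,0,0,0,0,0,0,0.015,0,0,0,0,0,0,0.015,0,-0.3,0,0,0,0,0.015,0,-0.3,0,0,0,0,0.015,0,-0.3,0,0,0,0,0.015,0,-0.3,0,0,0,0,0.015,0,-0.3], grip_force=30)

```text
time: 22.18
ee_pos: [0.5899, 0.2833, 0.1269]
eef_rot: [0.992, 0.122, 0.001, -0.002]
ft_force: [-3.3, 2.1, 17.2]
width: 0.0402
grip_force: 29.9
```

Request:
drive_tool(series=[0,0,0,0,0,0,-0.3,0,0,0,0,0,0,-0.3,0,0,0,0,0,0,-0.3])

```text
time: 22.43
ee_pos: [0.5899, 0.2833, 0.1269]
eef_rot: [0.992, 0.122, 0.001, -0.002]
ft_force: [-2.7, 2.3, 17.4]
width: 0.0403
grip_force: 29.9
```

The clamp is squeezed to its stop (40.2 mm). The upward force of 17 N means it is pressed onto the board top. I lift.

Request:
drive_tool(series=[0,0,0,0,0,-0.1,-0.3,0,0,0,0,0,-0.2,-0.3,0,0,0,0,0,-0.35,-0.3,0,0,0,0,0,-0.6,-0.3,0,0,0,0,0,-0.9,-0.3,0,0,0,0,0,-1.3,-0.3,0,0,0,0,0,-1.7,-0.3,0,0,0,0,0,-2.2,-0.3,0,0,0,0,0,-2.7,-0.3,0,0,0,0,0,-3.2,-0.3])

```text
time: 23.27
ee_pos: [0.5893, 0.2813, 0.254]
eef_rot: [0.993, 0.122, -0.0, -0.001]
ft_force: [0.5, 0.1, -1.5]
width: 0.0404
grip_force: 29.4
```

```bash
cat > ck2.py <<'E'
from h import *
st(); s=telemetry.read_state(); M=rot(s["eef_rot"]);p=s["ee_pos"]; c=cal("wrist"); a=camera("wrist").astype(int)
org=(a[:,:,0]-a[:,:,2]>100)&(a[:,:,0]-a[:,:,1]>50); blk=a.max(2)<45
for y in range(150,256,6): print(y,''.join('O' if org[y,x] else '#' if blk[y,x] else '.' for x in range(280,370)))
E
python3 ck2.py
python3 - <<'E'
from h import *
F=frame(-6.5);o=np.array([.511,-.022,0]); P=o+F[:,0]*.033-F[:,1]*(.0045)+[0,0,.27]; print(P); delta(P,F)
E
```

```text
t 23.2667 p [0.5893 0.2813 0.254 ] F [ 0.5  0.1 -1.5] w 0.0404 g 29.4 q [ 0.11  0.54 -0.93  1.29  0.42  1.52 -2.1 ]
axes xyz cols [[0.97, 0.242, -0.001], [0.242, -0.97, 0.001], [-0.0, -0.001, -1.0]]
150 ..........................................................................................
156 ..........................................................................................
162 ..........................................................................................
168 ..........................................................................................
174 ..........................................................................................
180 ..........................................................................................
186 ..........................................................................................
192 ..........................................................................................
198 ........................#########.........................................................
204 ....................#############.........
[... 186 characters left out ...]
OOOOOOOOOOOOOOOOOOOOOOOO............................
222 ........#################.##.###.###.#.####.###...........................................
228 ....###########################.###########.###............................######.########
234 ##########################.##########.#.#######...............OOOOOO.......###############
240 ##########################.......OOOOOOOOOOOOOOOOOOOOOOOOOO.OOOOOOOOOOOOOO.###############
246 #######################.....................................OOOOOOOOOOOOOO.###############
252 ..........................................................................................
[ 0.54429729 -0.02126463  0.27      ]
[-0.04, -0.05, 4.1, -2.95, 7.08, -0.32]
```

Request:
drive_tool(series=[0,0,0.3,-0.2,0.5,-0.3,-0.3,0,0,0.8,-0.5,1.2,-0.35,-0.3,0,0,1.3,-0.8,2.1,-0.35,-0.3,0,0,1.9,-1.2,3.0,-0.35,-0.3,0,0,2.5,-1.6,3.9,-0.35,-0.3,0,0,3.1,-2.0,4.8,-0.32,-0.3,0,0,3.6,-2.4,5.7,-0.32,-0.3,-0.04,-0.05,4.1,-2.8,6.5,-0.32,-0.3,-0.04,-0.05,4.1,-2.95,7.08,-0.32,-0.3,-0.04,-0.05,4.1,-2.95,7.08,-0.32,-0.3])

```text
time: 24.15
ee_pos: [0.5433, -0.0289, 0.265]
eef_rot: [0.998, -0.061, -0.002, 0.003]
ft_force: [0.1, 0.0, -1.2]
width: 0.0399
grip_force: 29.4
```

Request:
drive_tool(series=[0,0,0,0,0,0,-0.3,0,0,0,0,0,0,-0.3,0,0,0,0,0,0,-0.3])

```text
time: 24.4
ee_pos: [0.5437, -0.0204, 0.2649]
eef_rot: [0.998, -0.055, -0.002, 0.001]
ft_force: [-0.1, -0.6, -1.7]
width: 0.0404
grip_force: 29.4
```

Run:
```python
from h import *
st(); c=cal("wrist"); a=camera("wrist").astype(int); s=telemetry.read_state(); M=rot(s["eef_rot"]);p=s["ee_pos"]; np.save("w12.npy",a)
L=lambda q:((q-p)@M*1000).round(1); g=a[:,:,1]-a[:,:,0]
org=(a[:,:,0]-a[:,:,2]>100)&(a[:,:,0]-a[:,:,1]>50); blk=a.max(2)<45; gr=g>15; wh=a.min(2)>185
for y in range(140,256,6): print(y,''.join('O' if org[y,x] else '#' if blk[y,x] else 'g' if gr[y,x] else 'W' if wh[y,x] else '.' for x in range(270,375)))
for y in(165,175,185,195,205): 
    m=np.where(gr[y,200:420])[0]+200
    if len(m): print("green",y,m.min(),m.max(),L(plane("wrist",[(m.min()-.5,y),(m.max()+.5,y)],.05,c)).tolist())
gg=g[:,340:350].mean(1); rr=np.where(gg>15)[0].min(); print("far green row",rr,L(plane("wrist",[(345,rr)],.05,c)))
```

```text
t 24.4 p [ 0.5437 -0.0204  0.2649] F [-0.1 -0.6 -1.7] w 0.0404 g 29.4 q [ 0.7   0.23 -0.86  1.57  0.18  1.43 -1.86]
axes xyz cols [[0.994, -0.11, -0.005], [-0.11, -0.994, -0.002], [-0.004, 0.003, -1.0]]
140 .OOOO...........................................O........................................................
146 ...................ggggggggggggggggggggggggggggggggggggggggggggggggggggggggggggggggg.....................
152 .................gggggggggggggggggggggggggggggggggggggggggggggggggggggggggggggggggggggg..................
158 .................gggggggggggggggggggggggggggggggggggggggggggggggggggggggggggggggggggggg..................
164 .................gggggggggggggggggggggggggggggggggggggggggggggggggggggggggggggggggggggg..................
170 ..................ggggggggWWWWWWWWW.WWW.................ggggggggggggggggggggggggggggggg..................
176 ..................ggggggggWWWWWWWWWWWWWWWW..............gggggggggggggggggggggggggggggg...................
182 ..................ggggggggWWWWWWWWW.WWW....WWWW...WWWWWWWggggggggggggggggggggggggggggg...................
188 .............
[... 954 characters left out ...]
#..##.###########.
242 ##..####.###..........#############ggggggggOOOOOOOOOOOOOOOOOOOOOOOOOOOOOOOOOOOOOOOOO.####..##############
248 .......................#.#....##gggggggggggggggggWWWWWWWggggggggggggggOOOOOOOOOOOOOO...##..#............#
254 .........................................................................................................
green 165 288 356 [[18.1, -39.3, 214.7], [18.2, 49.8, 214.9]]
green 175 288 355 [[5.1, -39.6, 214.7], [5.1, 49.0, 215.0]]
green 185 288 355 [[-8.2, -39.9, 214.8], [-8.2, 49.4, 215.0]]
green 195 288 355 [[-21.7, -40.3, 214.8], [-21.7, 49.9, 215.1]]
green 205 288 354 [[-35.5, -40.7, 214.9], [-35.5, 49.0, 215.1]]
far green row 145 [[ 43.6  34.4 214.7]]
```

Run:
```python
from h import *
s=telemetry.read_state(); M=rot(s["eef_rot"]);p=s["ee_pos"]; c=cal("wrist"); a=np.load("w12.npy").astype(int)
org=(a[:,:,0]-a[:,:,2]>80)&(a[:,:,0]-a[:,:,1]>35)
def atx(u,v,x):
    o,d=ray("wrist",[[u,v]],c); o=(o-p)@M; d=d[0]@M; return o+d*(x/1000-o[0])/d[0]
for y in range(192,252,3):
    m=np.where(org[y,328:375])[0]+328
    if len(m)>2:
        gr=np.split(m,np.where(np.diff(m)>1)[0]+1); g=max(gr,key=len); print(y,g[0],g[-1],(atx(g[0]-.5,y,12)*1000).round(1)[1:],(atx(g[-1]+.5,y,12)*1000).round(1)[1:])
print([(y,a[y,300:320].max(1).tolist()) for y in (198,204)])
for y in(200,206,230): print(y,a[y,335:358].tolist())
```

```text
195 345 352 [22.4 74.9] [29.1 74.9]
198 344 352 [20.7 64.6] [27.9 64.6]
201 344 353 [19.9 55.2] [27.6 55.2]
204 344 353 [19.2 46.4] [26.6 46.4]
207 343 353 [17.8 38.3] [25.7 38.3]
210 331 353 [ 8.9 30.7] [24.8 30.7]
213 328 353 [ 6.6 23.6] [24.  23.7]
216 328 353 [ 6.4 17. ] [23.2 17.1]
219 328 353 [ 6.3 10.9] [22.5 10.9]
222 342 353 [14.6  5.1] [21.8  5.1]
225 341 354 [13.6 -0.4] [21.8 -0.4]
228 341 353 [13.2 -5.5] [20.6 -5.5]
231 341 354 [ 12.8 -10.3] [ 20.6 -10.3]
234 331 354 [  7.1 -14.9] [ 20.  -14.9]
237 329 354 [  5.9 -19.3] [ 19.5 -19.3]
240 328 354 [  5.2 -23.4] [ 19.  -23.4]
243 328 354 [  5.1 -27.3] [ 18.6 -27.3]
246 340 353 [ 10.8 -31. ] [ 17.6 -31. ]
[(198, [184, 183, 251, 130, 40, 37, 34, 38, 39, 37, 38, 38, 36, 106, 189, 188, 192, 141, 121, 208]), (204, [51, 36, 37, 35, 39, 38, 41, 35, 39, 41, 36, 32, 37, 141, 241, 237, 242, 148, 116, 236])]
200 [[121, 189, 153], [124, 193, 156], [122, 192, 154], [120, 190, 152], [118, 187, 150], [121, 189, 153], [121, 192, 155], [120, 196, 160], [130, 141, 104], [160, 93, 54], [169, 97, 55], [167, 96, 55], [168, 98, 56], [170, 101, 58
[... 170 characters left out ...]
197, 158], [118, 190, 155], [120, 190, 155], [122, 191, 155], [120, 190, 154], [121, 194, 156], [120, 193, 156], [157, 96, 61], [164, 93, 51], [165, 96, 54], [168, 100, 58], [166, 97, 55], [167, 97, 55], [167, 94, 54], [169, 97, 58], [169, 97, 56], [172, 98, 57], [161, 111, 67], [114, 192, 156], [112, 86, 68], [143, 95, 69], [144, 98, 72]]
230 [[177, 245, 223], [175, 245, 223], [177, 245, 224], [175, 246, 224], [175, 253, 233], [151, 143, 97], [157, 88, 48], [169, 97, 56], [168, 97, 56], [167, 97, 54], [168, 97, 57], [168, 98, 56], [168, 98, 56], [169, 99, 58], [170, 99, 58], [169, 97, 56], [169, 98, 58], [167, 96, 54], [177, 103, 60], [113, 72, 46], [42, 41, 43], [38, 40, 42], [39, 40, 41]]
```

The wrist mask shows the bar leaning 5.7° in the grip (its outer edge goes from y = 19.5 at the top to 29 mm at the tip), with the jaws 25 mm apart. I'll tilt the tool by +5.7° about its x so the clamp is upright, and correct x, y and yaw. Jaw centre then lies at local y ≈ +1.5 mm and the pin 29 mm below the TCP.

Request:
drive_tool(series=[0.4,0.02,0.05,0.02,-0.01,0,-0.3,0.8,0.04,0.1,0.04,-0.02,0,-0.3,1.14,0.06,0.15,0.06,-0.033,0,-0.3,1.14,0.06,0.15,0.06,-0.033,0,-0.3,1.14,0.06,0.15,0.06,-0.033,0,-0.3])

```text
time: 24.87
ee_pos: [0.5461, -0.0206, 0.2645]
eef_rot: [0.997, -0.063, 0.003, -0.048]
ft_force: [-1.1, -0.0, -1.0]
width: 0.0404
grip_force: 29.4
```

```bash
cat > ck3.py <<'E'
from h import *
st(); c=cal("wrist"); a=camera("wrist").astype(int); s=telemetry.read_state(); M=rot(s["eef_rot"]);p=s["ee_pos"]
yaw=np.degrees(np.arctan2(M[1,0],M[0,0])); F=frame(yaw); L=lambda q:((q-p)@F*1000).round(1)  # level frame at TCP, y right, z down
g=a[:,:,1]-a[:,:,0]; gr=g>15; org=(a[:,:,0]-a[:,:,2]>80)&(a[:,:,0]-a[:,:,1]>35); blk=a.max(2)<55; wh=a.min(2)>185
print("yaw",yaw.round(2))
for y in range(150,250,5): print(y,''.join('O' if org[y,x] else '#' if blk[y,x] else 'g' if gr[y,x] else 'W' if wh[y,x] else '.' for x in range(270,375)))
def atx(u,v,x):
    o,d=ray("wrist",[[u,v]],c); o=(o-p)@F; d=d[0]@F; return ((o+d*(x/1000-o[0])/d[0])*1000).round(1)
for y in range(190,210,4):
    m=np.where(org[y,328:375])[0]+328; b=np.where(blk[y,280:325])[0]+280
    if len(m)>2: print(y,"bar inner/outer",atx(m[0]-.5,y,12)[1:],atx(m[-1]+.5,y,12)[1], "lever right edge",atx(b.max()+.5,y,12)[1] if len(b) else None)
for y in(165,175,185): 
    m=np.where(gr[y,200:420])[0]+200
    if len(m): print("green",y,m.min(),m.max(),L(plane("wrist",[(m.min()-.5,y),(m.max()+.5,y)],.05,c))[:,:2].tolist())
for y in(188,194,200):
    m=np.where(wh[y,305:335])[0]+305
    if len(m):
        G=np.split(m,np.where(np.diff(m)>1)[0]+1); print("white",y,[(q[0],q[-1],L(plane("wrist",[(q[0]-.5,y),(q[-1]+.5,y)],.142,c))[:,:2].tolist()) for q in G])
E
python3 ck3.py
```

```text
t 24.8667 p [ 0.5461 -0.0206  0.2645] F [-1.1 -0.  -1. ] w 0.0404 g 29.4 q [ 0.76  0.23 -0.86  1.58  0.08  1.4  -1.8 ]
axes xyz cols [[0.992, -0.125, 0.012], [-0.125, -0.988, 0.095], [-0.0, -0.095, -0.995]]
yaw -7.16
150 OOOOOOOOOOOOOOOOOOOOOOOOOOOOOOOOOO.ggggggggggggggggggggggggggggggggggggggggggggggggggggggggggggggggggggg.
155 OOOOOOOOOOOOOOOOOOOOOOOOOOOOOOOOO.gggggggggggggggggggggggggggggggggggggggggggggggggggggggggggggggggggggg.
160 OOOOOOOOOOOOOOOOOOOOOOOOOOOOOOOOO.gggggggggggggggggggggggggggggggggggggggggggggggggggggggggggggggggggggg.
165 OOOOOOOOOOOOOOOOOOOOOOOOOOOOOOOOOOgggggggggggggggggggggggggggggggggggggggggggggggggggggggggggggggggggggg.
170 OOOOOOOOOOOOOOOOOOOOOOOOOOOOOOOOOOgggggggg......................g........ggggggggggggggggggggggggggggggg.
175 OOOOOOOOOOOOOOOOOOOOOOOOOOOOOOOOOOggggggg.WWWWWWWWWWWW.W.................gggggggggggggggggggggggggggggg.O
180 OOOOOOOOOOOOOOOOOOOOOOOOOOOOOOOOOOggggggggWWWWWWWWWWWWW.................ggggggggggggggggggggggggggggggg..
185 OOOOOOOOOOOOOOOOOOOOOOOOOOOOOOOOOOggggggggWWWWWWWWWWWW.WWWWW..WWWWWWWW..ggggggggggggggggggggggggggggggg..
190
[... 1444 characters left out ...]
inner/outer [14.9 53.8] 38.4 lever right edge -8.6
206 bar inner/outer [14.3 42.5] 37.4 lever right edge -7.3
green 165 304 373 [[17.7, -39.1], [18.9, 50.7]]
green 175 304 372 [[4.6, -39.2], [6.1, 50.1]]
green 185 304 372 [[-8.8, -39.4], [-7.0, 50.7]]
white 188 [(np.int64(312), np.int64(323), [[7.4, -17.8], [7.7, -5.7]]), (np.int64(325), np.int64(329), [[7.7, -4.7], [7.8, 0.2]]), (np.int64(332), np.int64(334), [[7.8, 2.2], [7.9, 5.2]])]
white 194 [(np.int64(325), np.int64(329), [[1.5, -4.7], [1.7, 0.3]]), (np.int64(332), np.int64(334), [[1.7, 2.3], [1.8, 5.3]])]
white 200 [(np.int64(325), np.int64(329), [[-4.7, -4.7], [-4.5, 0.4]]), (np.int64(331), np.int64(334), [[-4.5, 1.4], [-4.4, 5.4]])]
```

The clamp is upright now. The jaw gap spans −10 to +14.7 mm and plate plus fence −5 to +9.5 mm, so it is centred. I descend along world z (tool y +0.095 per unit z).

Request:
drive_tool(series=[0,0,0,0.04,0.02,0.25,-0.3,0,0,0,0.04,0.048,0.5,-0.3,0,0,0,0.04,0.07,0.75,-0.3,0,0,0,0.04,0.095,1.0,-0.3,0,0,0,0.04,0.115,1.2,-0.3,0,0,0,0.04,0.13,1.4,-0.3,0,0,0,0.04,0.15,1.6,-0.3,0,0,0,0.04,0.165,1.75,-0.3,0,0,0,0.04,0.18,1.88,-0.3,0,0,0,0.04,0.18,1.88,-0.3])

```text
time: 25.75
ee_pos: [0.5473, -0.0212, 0.1879]
eef_rot: [0.997, -0.063, 0.002, -0.048]
ft_force: [0.2, 0.4, -1.4]
width: 0.0402
grip_force: 29.4
```

```bash
python3 ck3.py | grep -v "^1[5-9][05] [O.#g]"
```

```text
t 25.75 p [ 0.5473 -0.0212  0.1879] F [ 0.2  0.4 -1.4] w 0.0402 g 29.4 q [ 0.74  0.29 -0.85  1.68  0.13  1.25 -1.82]
axes xyz cols [[0.992, -0.126, 0.011], [-0.126, -0.987, 0.095], [-0.001, -0.096, -0.995]]
yaw -7.23
200 OOOOOOOOOOOOOOOOOOOOOOOOgggggggg.##########.WWW...........WWWWWWWWW....gggOOOOOOOOOOggggggggggggggggggggg
205 OOOOOOOOOOOOOOOOOOOOOOOOgggggg#############.WWWWWWWWWW..WWWWWWWWWW.....ggOOOOOOOOOOOggggggggggggggggggggg
210 OOOOOOOOOOOOOOOOOOOOOOOOgg#################ggOOOO.WWWWWWWWW..OOOOOOOOOOOOOOOOOOOOOOOggggggggggggggggggggg
215 OOOOOOOOOOOOOOOOOOOOOO.####################OOOOOOOOOOOOOOOOOOOOOOOOOOOOOOOOOOOOOOOOOggggggggggggggggggggg
220 OOOOOOOOOOOOOOOOOOO.###############........#........OOOOOO.OOWWWW.OOOOOOOOOOOOOOOOOOggggggggggggggggggggg
225 OOOOOOOOOOOOOOOO.##################.....................#.W.WWWWWW....gOOOOOOOOOOOOOggggggggggggggggggggg
230 ###################################.....................#.W.WWWWWW....OOOOOOOOOOOOOOO################gggg
235 ####.######............############.....................#WW.OOOOOOOOOOOOOOOOOOOOOOOOO##################gg
240
[... 298 characters left out ...]
14.6 53.2] 22.1 lever right edge -8.7
206 bar inner/outer [14. 42.] 21.9 lever right edge -7.4
green 165 293 379 [[27.6, -39.7], [28.9, 49.4]]
green 175 293 379 [[17.1, -39.9], [18.7, 49.9]]
green 185 293 378 [[6.4, -40.2], [8.2, 49.4]]
white 188 [(np.int64(305), np.int64(316), [[23.6, -14.0], [23.8, -5.2]]), (np.int64(331), np.int64(334), [[24.0, 5.0], [24.1, 7.9]])]
white 194 [(np.int64(305), np.int64(305), [[19.1, -14.1], [19.1, -13.4]]), (np.int64(312), np.int64(318), [[19.2, -8.9], [19.4, -3.7]]), (np.int64(329), np.int64(334), [[19.5, 3.6], [19.6, 8.0]])]
white 200 [(np.int64(314), np.int64(316), [[14.7, -7.4], [14.8, -5.2]]), (np.int64(328), np.int64(334), [[15.0, 2.9], [15.1, 8.0]])]
```

Request:
drive_tool(series=[0,0,0,0,0.005,0.05,-0.3,0,0,0,0,0.01,0.1,-0.3,0,0,0,0,0.012,0.125,-0.3,0,0,0,0,0.012,0.125,-0.3])

```text
time: 26.13
ee_pos: [0.5477, -0.0211, 0.1839]
eef_rot: [0.997, -0.063, 0.003, -0.048]
ft_force: [0.8, -0.0, -1.2]
width: 0.0401
grip_force: 29.4
```

Request:
drive_tool(series=[0,0,0,0,0.003,0.03,-0.3,0,0,0,0,0.005,0.05,-0.3,0,0,0,0,0.005,0.05,-0.3])

```text
time: 26.38
ee_pos: [0.5477, -0.0211, 0.1818]
eef_rot: [0.997, -0.063, 0.003, -0.048]
ft_force: [0.5, 0.5, -1.2]
width: 0.0402
grip_force: 29.4
```

No contact yet, and the jaws are well over plate and fence. I bring the bar gently against the plate (tool −y).

Request:
drive_tool(series=[0,0,0,0,-0.03,0,-0.3,0,0,0,0,-0.06,0,-0.3,0,0,0,0,-0.09,0,-0.3,0,0,0,0,-0.11,0,-0.3,0,0,0,0,-0.11,0,-0.3])

```text
time: 26.8
ee_pos: [0.5483, -0.0164, 0.1825]
eef_rot: [0.997, -0.063, 0.003, -0.048]
ft_force: [0.1, -0.3, -2.9]
width: 0.0403
grip_force: 29.4
```

Request:
drive_tool(series=[0,0,0,0,-0.02,0,-0.3,0,0,0,0,-0.035,0,-0.3,0,0,0,0,-0.035,0,-0.3])

```text
time: 27.05
ee_pos: [0.5485, -0.0152, 0.1826]
eef_rot: [0.997, -0.063, 0.003, -0.048]
ft_force: [-0.0, 0.6, -1.1]
width: 0.0402
grip_force: 29.4
```

Request:
drive_tool(series=[0,0,0,0,-0.02,0,-0.3,0,0,0,0,-0.035,0,-0.3,0,0,0,0,-0.035,0,-0.3])

```text
time: 27.3
ee_pos: [0.5485, -0.0145, 0.1826]
eef_rot: [0.997, -0.063, 0.003, -0.048]
ft_force: [-0.1, -2.4, -0.9]
width: 0.0404
grip_force: 29.5
```

```bash
python3 ck3.py | grep -v "^1[5-7][05] [O.#g]"
```

```text
t 27.3 p [ 0.5485 -0.0145  0.1826] F [-0.1 -2.4 -0.9] w 0.0404 g 29.5 q [ 0.73  0.29 -0.85  1.69  0.13  1.24 -1.83]
axes xyz cols [[0.992, -0.126, 0.012], [-0.126, -0.987, 0.095], [-0.0, -0.095, -0.995]]
yaw -7.26
180 OOOOOOOOOOOOOOOOOOOOOO.......gggggggggggggggggggggggggggggggggggggggggggggggggggggggggggggggggggggggggggg
185 OOOOOOOOOOOOOOOOOOOOO........gggggggggWWWWWWWWWWWWWWWWW...........gg.........gggggggggggggggggggggggggggg
190 OOOOOOOOOOOOOOOOOOOOOO.......gggggggggWWWWWWWWWWWWWWWW.......................gggggggggggggggggggggggggggg
195 OOOOOOOOOOOOOOOOOOOOOO.......gggggg########.WWWWWWWWWWWWW..................OOOOOOOO.ggggggggggggggggggggg
200 OOOOOOOOOOOOOOOOOOOOO........gggg##########.WWWWWWWWWWWW.........W........OOOOOOOOOOggggggggggggggggggggg
205 OOOOOOOOOOOOOOOOOOOOOO........#############.WWWWWWWWWW.WWWWWWW...........OOOOOOOOOOOggggggggggggggggggggg
210 OOOOOOOOOOOOOOOOOOOOOOOOOO.################ggOOOO..WWWWWWWW..OOOOOOOOOOOOOOOOOOOOOOOggggggggggggggggggggg
215 OOOOOOOOOOOOOOOOOOOOOO.####################OOOOOOOOOOOOOOOOOOOOOOOOOOOOOOOOOOOOOOOOOggggggggggggggggggggg
220 OO
[... 490 characters left out ...]
OOOOOOOOOOOOOOOOOOOOOOOOOOOOOOOOO####################
245 ############...........##########.gggggggggg....g......OOO...OOOOOOOOOOOOOOOOOOOOOOOO####################
198 bar inner/outer [14.4 66.2] 22.4 lever right edge -10.3
202 bar inner/outer [14.5 53.7] 22.1 lever right edge -8.9
206 bar inner/outer [14.  42.3] 21.9 lever right edge -7.6
green 165 298 386 [[28.8, -33.6], [30.1, 55.7]]
green 175 298 386 [[18.5, -33.7], [20.1, 56.2]]
green 185 299 386 [[8.1, -32.9], [9.9, 56.8]]
white 188 [(np.int64(308), np.int64(324), [[25.1, -11.2], [25.4, 1.0]])]
white 194 [(np.int64(312), np.int64(326), [[20.8, -8.3], [21.1, 2.4]])]
white 200 [(np.int64(314), np.int64(325), [[16.4, -6.9], [16.6, 1.7]])]
```

The bar touches the plate (Fy −2.4 N, bar face at fixture y ≈ −3), so the plate is against the fence. I let the clamp shut slowly, following with the tool so the bar stays on the plate.

Request:
drive_tool(series=[0,0,0,0,-0.02,0,-0.03,0,0,0,0,-0.04,0,0.0,0,0,0,0,-0.06,0,0.04,0,0,0,0,-0.08,0,0.08,0,0,0,0,-0.1,0,0.12,0,0,0,0,-0.1,0,0.17,0,0,0,0,-0.1,0,0.22,0,0,0,0,-0.1,0,0.22])

```text
time: 28.02
ee_pos: [0.5491, -0.0096, 0.1831]
eef_rot: [0.997, -0.063, 0.003, -0.048]
ft_force: [-1.3, -1.7, -1.8]
width: 0.0521
grip_force: 1.1
```

```bash
python3 ck3.py | grep -v "^1[5-7][05] [O.#g]"
```

```text
t 28.0167 p [ 0.5491 -0.0096  0.1831] F [-1.3 -1.7 -1.8] w 0.0521 g 1.1 q [ 0.72  0.29 -0.85  1.69  0.13  1.24 -1.84]
axes xyz cols [[0.992, -0.125, 0.012], [-0.126, -0.987, 0.096], [-0.0, -0.097, -0.995]]
yaw -7.22
180 OOOOOOOOOOOOOOOOOOOOOOO...........ggggggggggggggggggggggggggggggggggggggggggggggggggggggggggggggggggggggg
185 OOOOOOOOOOOOOOOOOOOOOO............gggggggggWWWWWWWWWWWWWWWWWW............W.W.WW...ggggggggggggggggggggggg
190 OOOOOOOOOOOOOOOOOOOOOOO...........gggggggggWWWWWWWWWWWWWWWWW............WWWW.WW...ggggggggggggggggggggggg
195 OOOOOOOOOOOOOOOOOOOOOO............gggggggggWWWWWWWWWW.#########........WWWWWWWW.OOOOOOOOOgggggggggggggggg
200 OOOOOOOOOOOOOOOOOOOOOOO...........gggggggggWWWW.#############..........WWWWWWWW.OOOOOOOOOOggggggggggggggg
205 OOOOOOOOOOOOOOOOOOOOOOO...........ggggggg####################.WWWWWWW.WWWWWWWWW.OOOOOOOOOOOgggggggggggggg
210 OOOOOOOOOOOOOOOOOOOOOOOOOOOOOOOO.###################OOOO..WWWWWWWWW.OOOOOOOOOOOOOOOOOOOOOOO.ggggggggggggg
215 OOOOOOOOOOOOOOOOOOOOOOOO.##########################OOOOOOOOOOOOOOOOOOOOOOOOOOOOOOOOOOOOOOOOOggggggggggggg
220 
[... 548 characters left out ...]
5 #####.........#######################.ggggggggggggg........OOOOOOOOOOOOOOOOOOOOOOOOOOOOOOOOOOOO.#########
194 bar inner/outer [20.  80.6] 25.9 lever right edge None
198 bar inner/outer [19.1 66.6] 26.3 lever right edge -0.8
202 bar inner/outer [19.1 54.1] 26.6 lever right edge 0.2
206 bar inner/outer [19.  42.8] 26.9 lever right edge 1.0
green 165 303 392 [[28.8, -28.6], [30.1, 61.4]]
green 175 304 391 [[18.5, -27.7], [20.1, 61.1]]
green 185 304 391 [[8.0, -27.9], [9.9, 61.7]]
white 188 [(np.int64(313), np.int64(329), [[25.1, -7.7], [25.3, 4.5]])]
white 194 [(np.int64(313), np.int64(323), [[20.7, -7.7], [20.9, 0.2]])]
white 200 [(np.int64(313), np.int64(316), [[16.2, -7.7], [16.3, -4.8]])]
```

The jaws have shut: lever tip on the fence, bar on the plate at fixture y ≈ −2.4. I open fully and retreat straight up.

Request:
drive_tool(series=[0,0,0,0,-0.02,0,0.35,0,0,0,0,-0.03,0,0.5,0,0,0,0,-0.03,0,0.7,0,0,0,0,-0.03,0,0.9,0,0,0,0,-0.03,0,0.9,0,0,0,0,-0.03,0,0.9,0,0,0,0,-0.03,0,0.9])

```text
time: 28.65
ee_pos: [0.5493, -0.0089, 0.1832]
eef_rot: [0.997, -0.063, 0.003, -0.048]
ft_force: [0.1, -0.2, -0.8]
width: 0.0813
grip_force: 0.0
```

Request:
drive_tool(series=[0,0,0,0,-0.02,-0.2,0.9,0,0,0,0,-0.04,-0.5,0.9,0,0,0,0,-0.1,-1.0,0.9,0,0,0,0,-0.15,-1.6,0.9,0,0,0,0,-0.2,-2.2,0.9,0,0,0,0,-0.27,-2.8,0.9,0,0,0,0,-0.27,-2.8,0.9,0,0,0,0,-0.27,-2.8,0.9])

```text
time: 29.32
ee_pos: [0.55, -0.0086, 0.298]
eef_rot: [0.997, -0.063, 0.005, -0.048]
ft_force: [0.7, -0.9, -0.4]
width: 0.0828
grip_force: 0.0
```

```bash
python3 ck3.py | grep -v "bar inner"
python3 - <<'E'
from h import *
F=frame(-6.5);o=np.array([.511,-.022,0]);n=-F[:,1]
W=lambda x,y,z:o+F[:,0]*x/1000+n*y/1000+[0,0,z/1000]
a=camera("scene").astype(int); org=(a[:,:,0]-a[:,:,2]>80)&(a[:,:,0]-a[:,:,1]>40)&(a[:,:,1]<150); blk=a.max(2)<50;gr=a[:,:,1]-a[:,:,0]>15;pl=(a.min(2)>95)&(a.max(2)-a.min(2)<25)
for y in range(165,225,2): print(y,''.join('O' if org[y,x] else '#' if blk[y,x] else 'g' if gr[y,x] else 'p' if pl[y,x] else '.' for x in range(295,365)))
print("plate top near/far exp z=142",proj("scene",[W(-45,4,142),W(45,4,142)]).round(1).tolist())
print("bar top/bottom exp",proj("scene",[W(33,-7,198),W(33,-7,100)]).round(1).tolist())
E
```

```text
t 29.3167 p [ 0.55   -0.0086  0.298 ] F [ 0.7 -0.9 -0.4] w 0.0828 g 0.0 q [ 0.74  0.22 -0.87  1.51  0.08  1.46 -1.82]
axes xyz cols [[0.992, -0.125, 0.015], [-0.126, -0.988, 0.095], [0.003, -0.096, -0.995]]
yaw -7.23
150 OOOOOOOOOOOOOOOOOOOOOOOOOOOOOOOOOOOOOOOOOOO....gggggggggggggggggggggggggggggggggggggggggggggggggggggggggg
155 OOOOOOOOOOOOOOOOOOOOOOOOOOOOOOOOOOOOOOOOOOOO..ggggggggggggggggggggggggggggggggggggggggggggggggggggggggggg
160 OOOOOOOOOOOOOOOOOOOOOOOOOOOOOOOOOOOOOOOOOOO...ggggggggggggggggggggggggggggggggggggggggggggggggggggggggggg
165 OOOOOOOOOOOOOOOOOOOOOOOOOOOOOOOOOOOOOOOOOOOO..ggggggggggggggggggggggggggggggggggggggggggggggggggggggggggg
170 OOOOOOOOOOOOOOOOOOOOOOOOOOOOOOOOOOOOOOOOOOO...ggggggg.WWWWWWWWWWWW................ggggggggggggggggggggggg
175 OOOOOOOOOOOOOOOOOOOOOOOOOOOOOOOOOOOOOOOOOOOO..ggggggg.WWWWW...######............OOOOOO.gggggggggggggggggg
180 OOOOOOOOOOOOOOOOOOOOOOOOOOOOOOOOOOOOOOOOOOO...gggggg###########.................OOOOOOO.ggggggggggggggggg
185 OOOOOOOOOOOOOOOOOOOOOOOOOOOOOOOOOOOOOOOOO.####################OOOOOOOOOOOOOOOOOOOOOOOOOO.gggggggggggggggg
190
[... 3123 characters left out ...]
..............pp..#######..ppppppppppppppppggggggggggg.......
211 ..................gggggpp..#####..pppppppppppppppgggggggggggggggg.....
213 ...............ggggggggpp..##.....pppppppppppgggggggggggggggggggggg...
215 ...........gggggggggggg...........ppppppppgggggggggggggggggggggggggg..
217 ........ggggggggggggggg...........pppppggggggggggggggggggggggggggggg..
219 .....gggggggggggggggggg............pggggggggggggggggggggggggggggggg...
221 ......ggggggggggggggggg.........ppppggggggggggggggggggggggggggggggg...
223 ......ggggggggggggggggg......ppppppppp.gggggggggggggggggggggggggggg...
plate top near/far exp z=142 [[347.3, 183.4], [318.5, 199.9]]
bar top/bottom exp [[319.6, 178.3], [319.6, 206.7]]
```

The masks show the clamp standing upright over plate and fence: bar top at row 178, as expected for an upright clamp. The plate's near top corner is at (347,183), which is a height of 142 mm, so it is still seated. The gripper is clear, so I hand the job in.

```bash
python3 -c "
from bench import r
print(r.close_job())"
```

```text
the job is handed in; nothing more can be done
None
```

I handed the job in at about 29 s: the plate rests on the slot bottom against the fence, and the clamp stands upright over both. My last camera and force checks agreed with that, but no verdict came back. I opened 11 pictures, one over the limit of 10.

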